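Click the shaft rest into its receiver tube

ROBOT

A 7-joint arm with a two-finger parallel gripper is mounted at the origin on the work surface. World frame = base frame: x ahead of the robot, y to its left, z up, the work surface at z = 0. Lengths are in mm, angles in rad, forces in N, time in s.
With the tool pointing down it reaches from about 400 to 875 mm from the base axis. Payload 4.4 kg.
Tool frame: the origin (TCP) lies midway between the tips of the shut fingers; the grasp point (between the pads) lies 19 mm behind it; x points along the fingers, z is the direction in which the jaws open and shut, and the axes are right-handed (so a half turn about x gives the same grasp; the last joint's range is limited). The gripper opens to 85 mm and grips with 20 to 120 N. Pads are 22 mm wide; open, the fingers measure 114 mm over their backs; the gripper's body (76 mm by 85 mm) begins 54 mm behind the grasp point. The pads swing forward as they close: fully open they stand 13 mm farther back than shut.
Start: joints at [1.213, 0.628, 0.038, 1.517, -0.027, 0.996, -0.02], TCP at [187.017, -622.529, 231.313] pointing down, gripper open.
Joint ranges: [-3.06, 3.06], [-0.37, 2.12], [-1.25, 1.32], [0.18, 2.47], [-1.1, 4.24], [0.23, 1.98], [-2.94, 2.94]. Speed limits (rad/s): [2.57, 2.57, 3.14, 3.14, 3.14, 3.14, 3.14].

INTERFACE

Orientations are given as [roll, pitch, yaw] about the fixed x, y, z axes, in that order (R = Rz(yaw) Ry(pitch) Rx(roll)).
In Python, from cell import ctrl gives the robot as it stands. The module is installed in compiled form; this text tells all that it offers.
- The arm moves only by the tool servo_tool, never from a script. Its argument "rows" is a list of rows, each an object of numbers: "dx", "dy", "dz": the shift along the tool's x, y, z in units of 750 mm (1.0 is 750 mm); "wx", "wy", "wz": the turn, a rotation vector about the tool's x, y, z in units of 6 degrees (1.0 is 6 degrees); "fingers": the closure, from 0 (fully open) to 1 (shut). In form: [{"dx": .., "dy": .., "dz": .., "wx": .., "wy": .., "wz": .., "fingers": ..}, ...]. A call has 1 to 5 rows; each row shifts and turns the commanded pose from where the row before left it, along the tool's axes as they then stand; what a row does not reach is not made up. A row lasts 1/8 s, in which the tool goes at most 62.5 mm and 10.7 degrees, less where a joint would pass 70% of its speed; a pose out of reach is approached as far as the arm can. A call with a number of a shift or a turn outside -1 to 1 is refused whole. A call with a gripper value outside its range is refused whole. The fingers move at their own pace and stop on an object; the grip force is fixed at half the most. Time passes only in rows, so rows that do not move let the fingers close. It gives the time, the measured TCP pose, the force and the opening at its end, in the units of the state.
- ctrl.read_state(): the state, without advancing time (a new reading comes with each control period).
- ctrl.get_image(name): name is "scene" or "top"; returns the picture (400x640x3 uint8, red, green, blue); there is no depth.
- ctrl.camera_info(name): a dict with "fovy" (degrees; the focal length in pixels is half the picture's height over the tangent of half this angle, whatever the lens; pixels are square), "cx", "cy" (the principal point, pixels), "R" (3x3) and "t" (3): a world point X has camera coordinates R X + t. Camera axes: x right, y down, z forward; pixel columns grow to the right and rows downward; lengths in mm; the calibration is good to about 2 mm. A picture is of the moment at which its call begins. camera_info takes no time and is no camera call.
- ctrl.finish_job(): hands the job in, once; it reports no verdict.
Trained networks look in the newest picture that a camera, given by its name, has taken for a name from the list of things; names that differ only in an ending like _2 or _b are one class to them, and where a whole thing is asked for, a point or a joint stands for the part that bears it (a point fixed in the world has none). Each returns a list of dicts, best first, with "conf" (0 to 1); they miss things now and then, are a little off and sometimes report something else, mostly with a low value. They report only what shows in the picture. A call takes as long as a camera call.
- ctrl.search_frame(label, camera): "extent" ([centre column, centre row, width, height] in pixels, round what is visible of it).
- ctrl.silhouettes(label, camera): "region" (400x640 bool, what is visible of it) and "extent" ([centre column, centre row, width, height] in pixels, round what is visible of it).
- ctrl.mark_of(label, camera): "point" ([column, row] in pixels: a listed point, or the origin of a listed thing).
The state is a dict: "clock": time; "qpos": joint angles; "qd": joint speeds; "tau": joint torques, N m; "eef_pos": TCP position; "tool_rot": TCP orientation; "force": force on the tool from outside, world axes, zero at the start; "torque": the same for the moment, N m; "width": finger opening in mm.
Only numpy, scipy, OpenCV 4.12 (cv2) and the standard library are available. Lean on these libraries where they do the work, as an engineer would, in place of code of your own. Each camera call takes 0.05 s, during which the arm holds its last target.

TASK

Fit the loose V-headed shaft rest into the square tube that stands upright in the vise: squeeze the spring button in its leg flush so that the leg can enter the tube, with the button on the same side as the tube's round hole, and then push the rest down gently until the button pops out through that hole. Never force the tube or the vise (30 N is plenty), leave the other things on the bench where they are, and let go of the rest at the end.

Things in the scene. Friction and masses are not known exactly. Their poses are not given: they have to be found in the camera images.
- rest: Loose steel shaft rest, 95 mm tall, 0.2 to 0.35 kg, upright on the bench. Origin: centre of its foot; z up the leg. Leg: 25 x 25 mm square bar, z = 0 to 68 mm, its lowest 6 mm tapered to 21 mm. A spring button sticks out of the leg's +x face, centred at z = 45 mm.
- rest_head (a point): Centre of the underside of the rest's V-shaped head, 68 mm above the foot, where the leg ends. The head is 27 mm tall, 20 mm thick along the rest's x and 50 mm wide along its y; its lowest 9 mm is a block 34 mm wide along y, the V's arms rise above that.
- button (a joint): How far the button is pressed in, in m: 0 = out (6 mm proud), 0.006 = flush. Flat-ended pin 12 mm in diameter; 4 N to start, 10 N to hold flush; springs out when let go. Straight sides: it never rides under the rim by itself. It must be flush only until its lower part is inside the tube; then the wall keeps it in (reads 0.004) and pushing the rest on down takes about 3 to 12 N.
- vise: Fixed grey machine vise clamping an upright aluminium square tube. Origin: on the tube's axis at bench height, z up. Jaw tops 65 mm high, reaching 55 mm each way along y and 46 mm along x; screw and handle reach y = -175 mm. Tube: 33 mm outside, 27 mm inside, open on top, sides square with x and y, with a round hole of 15 mm in its +x wall, 20 mm below the rim (centre).
- vise_tube (a point): A point on the tube's axis at jaw-top height (65 mm). How high the tube is clamped varies and is not measured: its rim lies 112 to 128 mm above the bench and must be seen or felt. With the button in the hole the rest goes no deeper (play 1.5 mm each way): its foot is then 65 mm below the rim and its head 3 mm above the rim.
- rotor: Bystander: small steel motor rotor standing on end, 52 mm in diameter, 70 mm tall, with a shaft stub to 100 mm. Origin: centre of its underside.
- bearing: Bystander: ball-bearing ring lying flat, 62 mm in diameter, 16 mm high. Origin: centre of its underside.
- tin: Bystander: varnish tin, 76 mm in diameter, 95 mm tall. Origin: centre of its underside.
- spanner: Bystander: steel spanner lying flat, 170 mm long. Origin: on the bench at its middle, x along its length.

How it is judged (in metres and radians):
On the way, in this order (a step that is already met when the one before it is completed fails the run):
1. the rest is lifted clear of the bench (height (world z) of rest above 0.1 m), for 0.1 s.
2. the leg is down in the tube with the button pressed in (horizontal distance between rest and vise below 0.006 m and height (world z) of rest below 0.09 m and value of joint button above 0.003 m), for 0.1 s.
At the end, for the whole second after the job is handed in: The rest stands upright in the tube (axes within 4 mm and 0.08 rad), its foot 42 to 68 mm above the bench, with the button sprung out through the hole (pressed in by less than 2 mm), at rest and released (value of joint button below 0.002 m and horizontal distance between rest and vise below 0.004 m and height (world z) of rest between 0.042 and 0.068 m and angle between rest's own z axis and vertical below 0.08 rad and linear speed of rest below 0.01 m/s); the robot touches nothing.
It fails at once if the vise or its tube is pushed or wedged with more than 60 N in all (the sum over its contacts, of which the sprung button makes up to 20 N by itself) (contact force between vise and anything else above 60 N).
It fails at once if another thing on the bench is moved by more than 20 mm (distance of any of rotor, bearing, tin, spanner from where it was at the start of the episode above 0.02 m).
It also fails if it takes over 72 s, if anything falls off the work surface, if the arm or the gripper's body presses on something with over 40 N, if the wrist force passes 120 N, or if a joint passes its speed limit or range.

## Working session

There is one attempt and no reset: what is moved stays moved. The work goes in short steps, Python scripts to look and compute and a tool call to move; the robot and the scene stay as the last step left them, time stands still between calls to the robot, and variables do not carry over. Pictures are saved under pics/ and viewed, and the job is handed in when it is done.

Besides the shell and the picture viewer there is one more tool, called after "Call:" as a command line: name --argument value ..., lists and objects as JSON in quotes. servo_tool: Moves the arm, as the interface text tells. Its arguments: {"type":"object","properties":{"rows":{"type":"array"}},"required":["rows"]}

```bash
mkdir -p pics
cat > h.py <<'E'
import numpy as np, cv2
from cell import ctrl
from scipy.spatial.transform import Rotation as Ro
def ci(n):
    c=ctrl.camera_info(n); f=200/np.tan(np.radians(c['fovy'])/2); return f,c['cx'],c['cy'],np.array(c['R']),np.array(c['t'])
def ray(n,p):
    f,cx,cy,R,t=ci(n); d=R.T@np.array([(p[0]-cx)/f,(p[1]-cy)/f,1]); return -R.T@t,d
def atz(n,p,z):
    o,d=ray(n,p); return o+d*(z-o[2])/d[2]
def proj(n,X):
    f,cx,cy,R,t=ci(n); c=R@np.array(X,float)+t; return np.array([cx+f*c[0]/c[2],cy+f*c[1]/c[2]])
def tri(p1,p2):
    o1,d1=ray('scene',p1);o2,d2=ray('top',p2)
    d1=d1/np.linalg.norm(d1);d2=d2/np.linalg.norm(d2)
    A=np.stack([d1,-d2],1);s=np.linalg.lstsq(A,o2-o1,rcond=None)[0]
    a=o1+d1*s[0];b=o2+d2*s[1];return (a+b)/2,np.linalg.norm(a-b)
def save(n,name,crop=None,sc=1):
    im=ctrl.get_image(n)[:,:,::-1].copy()
    if crop: x0,y0,x1,y1=crop; im=im[y0:y1,x0:x1]
    if sc!=1: im=cv2.resize(im,None,fx=sc,fy=sc,interpolation=cv2.INTER_CUBIC)
    cv2.imwrite('pics/'+name+'.png',im)
E
python3 - <<'E'
from h import *
np.set_printoptions(precision=1,suppress=True)
save('scene','s0');save('top','t0')
for n in('scene','top'):
    f,cx,cy,R,t=ci(n);print(n,f,cx,cy,'cam',-R.T@t);print(R)
    for l in('rest','rest_head','vise','vise_tube','button','rotor','tin'):
        r=ctrl.mark_of(l,n) if l!='button' else ctrl.search_frame(l,n)
        print(l,[(x.get('point',x.get('extent')),round(x['conf'],2)) for x in r[:2]])
print(ctrl.read_state())
E
```

```text
scene 367.46401529051946 321.92460456586554 194.13992413059947 cam [1088.2  458.3  617.2]
[[-0.6  0.8 -0. ]
 [ 0.5  0.4 -0.8]
 [-0.6 -0.5 -0.7]]
rest [([268.6, 169.7], 0.32)]
rest_head [([350.1, 173.7], 0.57)]
vise [([266.6, 168.5], 0.92)]
vise_tube [([268.1, 169.7], 0.64), ([266.5, 153.4], 0.59)]
button []
rotor [([252.3, 233.4], 0.84), ([263.4, 151.4], 0.34)]
tin [([322.2, 282.0], 0.69), ([349.5, 196.2], 0.26)]
top 398.0166643985033 320.3085289736946 204.23271951198103 cam [451.5  78.  876.4]
[[-0.  -1.   0. ]
 [-1.   0.  -0.2]
 [ 0.2 -0.  -1. ]]
rest [([302.6, 245.4], 0.58)]
rest_head [([303.5, 240.2], 0.75), ([259.7, 143.3], 0.17)]
vise [([415.3, 227.9], 0.88)]
vise_tube [([420.7, 225.7], 0.77)]
button []
rotor [([349.5, 145.3], 0.94)]
tin [([261.6, 140.5], 0.56)]
{'clock': 0.8, 'qpos': array([ 1.2,  0.6,  0. ,  1.5, -0. ,  1. , -0. ]), 'qd': array([-0.,  0.,  0., -0., -0., -0., -0.]), 'tau': array([ -0. , -56.3,   1.2, -19.4,   0. ,   0. ,  -0. ]), 'eef_pos': array([ 187. , -622.5,  231.3]), 'tool_rot': array([2.8, 1.6, 1.5]), 'force': array([-0.2,  1.1,  0.2]), 'torque': array([ 0.,  0., -0.]), 'width': 85.1777378962094}
```

View pics/s0.png

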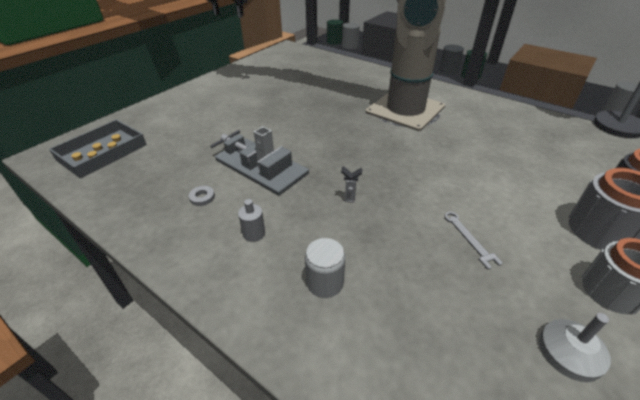

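View pics/t0.png

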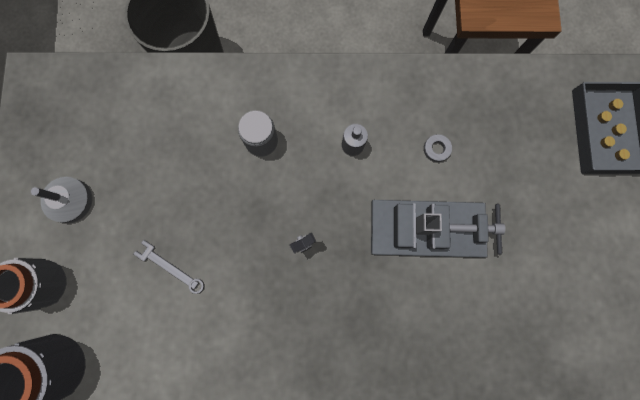

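Run:
```python
from h import *
np.set_printoptions(precision=2,suppress=True)
for n,c in(('scene',(210,90,400,230)),('top',(270,160,480,300))):
    im=ctrl.get_image(n)[:,:,::-1]; x0,y0,x1,y1=c
    cv2.imwrite(f'pics/{n}_z.png',cv2.resize(im[y0:y1,x0:x1],None,fx=3.8,fy=3.8,interpolation=cv2.INTER_CUBIC))
s=ctrl.read_state();print(Ro.from_euler('xyz',s['tool_rot']).as_matrix())
for l in('rest','vise'):
  for n in('scene','top'):
    print(l,n,[(np.round(r['extent']),r['conf']) for r in ctrl.search_frame(l,n)])
```

```text
[[ 0.    0.96  0.29]
 [-0.    0.29 -0.96]
 [-1.    0.    0.  ]]
rest scene [(array([351., 183.,  20.,  40.]), 0.93)]
rest top [(array([304., 242.,  27.,  17.]), 0.68)]
vise scene [(array([259., 160.,  97.,  70.]), 0.64), (array([352., 187.,  20.,  39.]), 0.42)]
vise top [(array([438., 230., 134.,  61.]), 0.63)]
```

View pics/scene_z.png

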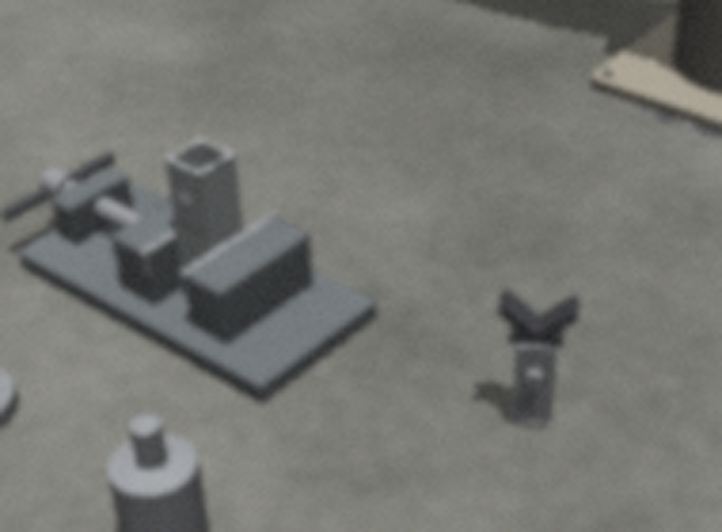

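View pics/top_z.png

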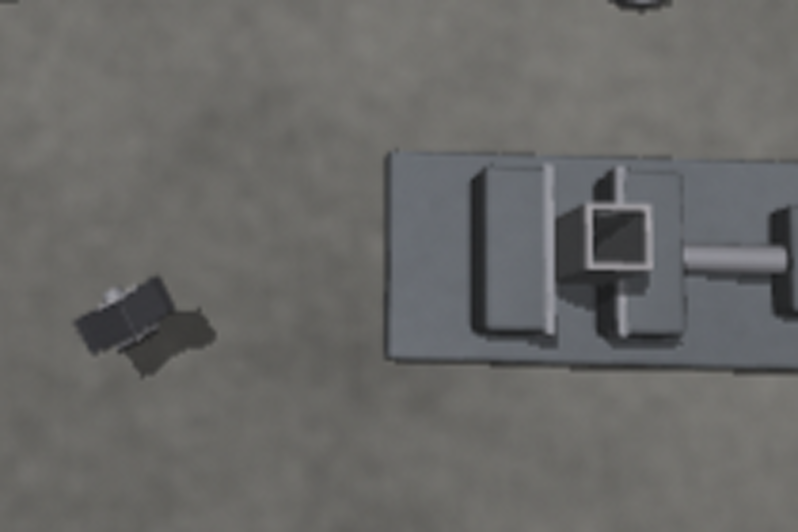

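Run:
```python
from h import *
np.set_printoptions(precision=1,suppress=True)
print('rim',tri((263.2,131.05),(432.6,222.1)))
print('hd',tri((350.1,173.7),(303.5,240.2)))
zs=lambda p:np.array(p)/3.8+[210,90]
zt=lambda p:np.array(p)/3.8+[270,160]
# button: scene (533,373), top (113,295)
print('btn',tri(zs((533,373)),zt((113,295))))
for z in(112,120,128):
  print(z,[atz('top',zt(p),z)[:2] for p in((587,206),(650,206),(650,268),(587,268))],
   [atz('scene',zs(p),z)[:2] for p in((170,157),(203,139),(237,152),(203,172))])
print('heads top corners z95',[atz('top',zt(p),95)[:2] for p in((76,323),(160,277),(176,307),(95,354))])
print('vise',[tri((268.1,169.7),(420.7,225.7)),atz('top',(420.7,225.7),65)])
print('base corners',[atz('top',zt(p),15)[:2] for p in((388,152),(388,360),)],atz('top',(372,200),12))
for n in('tin','rotor'):
  print(n,[atz('top',ctrl.mark_of(n,'top')[0]['point'],0)])
```

```text
rim (array([ 534.2, -145.8,  124.3]), np.float64(1.8887589563654537))
hd (array([504. , 100.7,  81.9]), np.float64(0.21806068496789066))
btn (array([512. , 109. ,  46.8]), np.float64(1.0205214856016291))
112 [array([ 551.6, -135.2]), array([ 551.5, -167.6]), array([ 519.7, -165.9]), array([ 519.8, -133.8])] [array([ 534. , -176.7]), array([ 503.5, -174.8]), array([ 502.3, -144. ]), array([ 534.6, -145.3])]
120 [array([ 550.5, -133. ]), array([ 550.4, -165. ]), array([ 519. , -163.3]), array([ 519.1, -131.5])] [array([ 542.8, -166.7]), array([ 512.8, -164.8]), array([ 511.5, -134.5]), array([ 543.4, -135.7])]
128 [array([ 549.5, -130.7]), array([ 549.4, -162.4]), array([ 518.3, -160.8]), array([ 518.4, -129.3])] [array([ 551.5, -156.6]), array([ 522. , -154.8]), array([ 520.8, -125. ]), array([ 552.1, -126.2])]
heads top corners z95 [array([494. , 126.6]), array([517.5,  83.3]), array([502. ,  75.1]), array([478.1, 116.7])]
vise [(array([ 536.7, -151. ,    1.8]), np.float64(12.507535025549965)), array([ 534. , -139.5,   65. ])]
base corners [array([596.1, -48.1]), array([476.7, -45.1])] [596.6 -48.4  12. ]
tin [array([735.1, 204.3,   0. ])]
rotor [array([731.4,  -5.3,   0. ])]
```

```bash
cat >> h.py <<'E'
def plan(wps,maxmm=55):
    """wps: list of (x,y,z,yawdeg of tool z, nrows) ; print rows"""
    s=ctrl.read_state();R=Ro.from_euler('xyz',s['tool_rot']);p=np.array(s['eef_pos'])
    z=R.as_matrix()[:,2];yaw=np.degrees(np.arctan2(z[1],z[0]))
    print('now',np.round(p,1),round(yaw,1),'F',np.round(s['force'],1),'w',round(s['width'],1),'t',s['clock'])
    down=np.array([0,0,-1.])
    tot=[]
    for x,y,zz,yw,n in wps:
        q=np.array([x,y,zz],float);p0=p.copy();y0=yaw
        for i in range(1,n+1):
            pt=p0+(q-p0)*i/n;a=np.radians(yaw);Z=np.array([np.cos(a),np.sin(a),0]);Y=np.cross(Z,down)
            yt=y0+(yw-y0)*i/n
            d=pt-p; r=dict(dx=round(d@down/750,4),dy=round(d@Y/750,4),dz=round(d@Z/750,4),wx=round(-(yt-yaw)/6,3))
            tot.append(r);yaw=yaw-r['wx']*6
            p=p+750*(r['dx']*down+r['dy']*Y+r['dz']*Z)
    for i in range(0,len(tot),5):print(str(tot[i:i+5]).replace("'",'"'))
    print('end',p.round(2),yaw)
E
python3 - <<'E'
from h import *
s=ctrl.read_state();print(Ro.from_euler('xyz',s['tool_rot']).as_matrix().round(4), s['tool_rot'])
plan([(430,-350,235,-25,8),(497,100,200,29,10)])
E
```

```text
[[ 0.000e+00  9.577e-01  2.876e-01]
 [-1.000e-04  2.876e-01 -9.577e-01]
 [-1.000e+00  0.000e+00  1.000e-04]] [ 0.29042649  1.57072216 -0.98861675]
now [ 187.  -622.5  231.3] -73.3 F [0.9 0.  0.1] w 85.6 t 1.2
[{"dx": np.float64(-0.0006), "dy": np.float64(0.0519), "dz": np.float64(-0.0319), "wx": np.float64(-1.006)}, {"dx": np.float64(-0.0006), "dy": np.float64(0.0549), "dz": np.float64(-0.0262), "wx": np.float64(-1.006)}, {"dx": np.float64(-0.0006), "dy": np.float64(0.0573), "dz": np.float64(-0.0203), "wx": np.float64(-1.006)}, {"dx": np.float64(-0.0006), "dy": np.float64(0.0592), "dz": np.float64(-0.0142), "wx": np.float64(-1.006)}, {"dx": np.float64(-0.0007), "dy": np.float64(0.0604), "dz": np.float64(-0.0078), "wx": np.float64(-1.006)}]
[{"dx": np.float64(-0.0006), "dy": np.float64(0.0608), "dz": np.float64(-0.0015), "wx": np.float64(-1.005)}, {"dx": np.float64(-0.0006), "dy": np.float64(0.0607), "dz": np.float64(0.0049), "wx": np.float64(-1.006)}, {"dx": np.float64(-0.0006), "dy": np.float64(0.0598), "dz": np.float64(0.0113), "wx": np.float64(-1.006)}, {"dx": np.float64(0.0047), 
[... 360 characters left out ...]
.0004), "wx": np.float64(-0.9)}, {"dx": np.float64(0.0046), "dy": np.float64(0.0604), "dz": np.float64(0.0054), "wx": np.float64(-0.9)}, {"dx": np.float64(0.0047), "dy": np.float64(0.0596), "dz": np.float64(0.011), "wx": np.float64(-0.9)}, {"dx": np.float64(0.0047), "dy": np.float64(0.0584), "dz": np.float64(0.0166), "wx": np.float64(-0.9)}]
[{"dx": np.float64(0.0046), "dy": np.float64(0.0565), "dz": np.float64(0.022), "wx": np.float64(-0.9)}, {"dx": np.float64(0.0047), "dy": np.float64(0.0542), "dz": np.float64(0.0272), "wx": np.float64(-0.9)}, {"dx": np.float64(0.0047), "dy": np.float64(0.0514), "dz": np.float64(0.0322), "wx": np.float64(-0.9)}]
end [497.    99.99 199.99] 28.99822042346416
```

Call:
servo_tool --rows '[{"dx": -0.0006, "dy": 0.052, "dz": -0.032, "wx": -1}, {"dx": -0.0006, "dy": 0.055, "dz": -0.026, "wx": -1}, {"dx": -0.0006, "dy": 0.0573, "dz": -0.0203, "wx": -1}, {"dx": -0.0006, "dy": 0.059, "dz": -0.014, "wx": -1}, {"dx": -0.0007, "dy": 0.06, "dz": -0.008, "wx": -1}]'

```text
schema error: expected keys dx, dy, dz, wx, wy, wz, fingers
```

Call:
servo_tool --rows '[{"dx": -0.0006, "dy": 0.061, "dz": -0.0015, "wx": -1}, {"dx": -0.0006, "dy": 0.061, "dz": 0.005, "wx": -1}, {"dx": -0.0006, "dy": 0.06, "dz": 0.011, "wx": -1}, {"dx": 0.0047, "dy": 0.058, "dz": -0.017, "wx": -0.9}, {"dx": 0.0047, "dy": 0.0596, "dz": -0.012, "wx": -0.9}]'

```text
schema error: expected keys dx, dy, dz, wx, wy, wz, fingers
```

Call:
servo_tool --rows '[{"dx": 0.0047, "dy": 0.06, "dz": -0.006, "wx": -0.9}, {"dx": 0.0047, "dy": 0.061, "dz": 0, "wx": -0.9}, {"dx": 0.0047, "dy": 0.06, "dz": 0.0054, "wx": -0.9}, {"dx": 0.0047, "dy": 0.0596, "dz": 0.011, "wx": -0.9}, {"dx": 0.0047, "dy": 0.058, "dz": 0.0166, "wx": -0.9}]'

```text
schema error: expected keys dx, dy, dz, wx, wy, wz, fingers
```

Call:
servo_tool --rows '[{"dx": 0.0047, "dy": 0.0565, "dz": 0.022, "wx": -0.9}, {"dx": 0.0047, "dy": 0.054, "dz": 0.027, "wx": -0.9}, {"dx": 0.0047, "dy": 0.0514, "dz": 0.032, "wx": -0.9}, {"dx": 0}]'

```text
schema error: expected keys dx, dy, dz, wx, wy, wz, fingers
```

Run:
```python
from h import *
plan([(497,100,130,29,3),(497,100,90,29,2)])
save('top','t1');
```

```text
now [ 187.  -622.5  231.3] -73.3 F [0.9 0.  0.1] w 85.6 t 1.2
[{"dx": np.float64(0.045), "dy": np.float64(0.2243), "dz": np.float64(-0.2679), "wx": np.float64(-5.682)}, {"dx": np.float64(0.0451), "dy": np.float64(0.336), "dz": np.float64(-0.0962), "wx": np.float64(-5.683)}, {"dx": np.float64(0.045), "dy": np.float64(0.3321), "dz": np.float64(0.1087), "wx": np.float64(-5.682)}, {"dx": np.float64(0.0267), "dy": np.float64(-0.0), "dz": np.float64(0.0), "wx": np.float64(-0.0)}, {"dx": np.float64(0.0267), "dy": np.float64(-0.0001), "dz": np.float64(0.0), "wx": np.float64(-0.0)}]
end [497.    99.97  89.96] 28.998220423464147
```

View pics/t1.png

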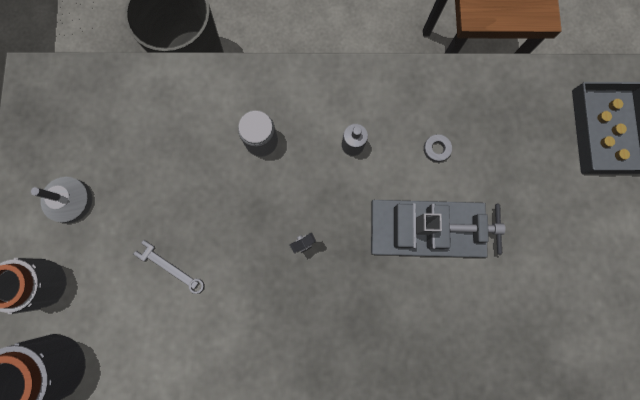

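All keys are required; the picture is unchanged (rest at 303,243; arm still away). Resend.

Call:
servo_tool --rows '[{"dx": -0.0006, "dy": 0.052, "dz": -0.032, "wx": -1, "wy": 0, "wz": 0, "fingers": 0}, {"dx": -0.0006, "dy": 0.055, "dz": -0.026, "wx": -1, "wy": 0, "wz": 0, "fingers": 0}, {"dx": -0.0006, "dy": 0.0573, "dz": -0.0203, "wx": -1, "wy": 0, "wz": 0, "fingers": 0}, {"dx": -0.0006, "dy": 0.059, "dz": -0.014, "wx": -1, "wy": 0, "wz": 0, "fingers": 0}, {"dx": -0.0006, "dy": 0.06, "dz": -0.008, "wx": -1, "wy": 0, "wz": 0, "fingers": 0}]'

```text
clock: 1.88
eef_pos: [339.9, -451.6, 233.8]
tool_rot: [-0.112, 1.57, -0.864]
force: [0.8, -0.1, -0.5]
width: 85.4
```

Call:
servo_tool --rows '[{"dx": -0.0006, "dy": 0.061, "dz": -0.0015, "wx": -1, "wy": 0, "wz": 0, "fingers": 0}, {"dx": -0.0006, "dy": 0.061, "dz": 0.005, "wx": -1, "wy": 0, "wz": 0, "fingers": 0}, {"dx": -0.0006, "dy": 0.06, "dz": 0.011, "wx": -1, "wy": 0, "wz": 0, "fingers": 0}, {"dx": 0.0047, "dy": 0.058, "dz": -0.017, "wx": -0.9, "wy": 0, "wz": 0, "fingers": 0}, {"dx": 0.0047, "dy": 0.0596, "dz": -0.012, "wx": -0.9, "wy": 0, "wz": 0, "fingers": 0}]'

```text
clock: 2.5
eef_pos: [444.9, -259.0, 227.9]
tool_rot: [-0.009, 1.57, -0.259]
force: [0.4, -0.2, -0.5]
width: 85.2
```

Call:
servo_tool --rows '[{"dx": 0.0047, "dy": 0.06, "dz": -0.006, "wx": -0.9, "wy": 0, "wz": 0, "fingers": 0}, {"dx": 0.0047, "dy": 0.061, "dz": 0, "wx": -0.9, "wy": 0, "wz": 0, "fingers": 0}, {"dx": 0.0047, "dy": 0.06, "dz": 0.0054, "wx": -0.9, "wy": 0, "wz": 0, "fingers": 0}, {"dx": 0.0047, "dy": 0.0596, "dz": 0.011, "wx": -0.9, "wy": 0, "wz": 0, "fingers": 0}, {"dx": 0.0047, "dy": 0.058, "dz": 0.0166, "wx": -0.9, "wy": 0, "wz": 0, "fingers": 0}]'

```text
clock: 3.12
eef_pos: [479.7, -34.9, 210.4]
tool_rot: [-0.438, 1.57, -0.216]
force: [-0.6, 0.6, -0.3]
width: 85.4
```

Call:
servo_tool --rows '[{"dx": 0.0047, "dy": 0.0565, "dz": 0.022, "wx": -0.9, "wy": 0, "wz": 0, "fingers": 0}, {"dx": 0.0047, "dy": 0.054, "dz": 0.027, "wx": -0.9, "wy": 0, "wz": 0, "fingers": 0}, {"dx": 0.0047, "dy": 0.0514, "dz": 0.032, "wx": -0.9, "wy": 0, "wz": 0, "fingers": 0}, {"dx": 0, "dy": 0, "dz": 0, "wx": 0, "wy": 0, "wz": 0, "fingers": 0}]'

```text
clock: 3.62
eef_pos: [500.1, 102.9, 199.9]
tool_rot: [0.718, 1.568, 1.226]
force: [-0.3, -0.7, 1.2]
width: 85.3
```

```bash
sed -i 's/np.array(s\[.eef_pos.\])/np.array(s["eef_pos"])/; s/for i in range(0,len(tot),5):print.*/for i in range(0,len(tot),5):print([{k:float(v) for k,v in r.items()} for r in tot[i:i+5]])/' h.py
python3 - <<'E'
from h import *
plan([(497,100,120,29,2),(497,100,44,29,3)])
save('top','t2',(230,160,390,290),4);save('scene','s2',(270,100,430,220),4)
E
```

```text
now [500.1 102.9 199.9] 29.1 F [-0.3 -0.7  1.2] w 85.3 t 3.625
[{'dx': 0.0533, 'dy': -0.0007, 'dz': -0.0028, 'wx': 0.009}, {'dx': 0.0532, 'dy': -0.0007, 'dz': -0.0027, 'wx': 0.009}, {'dx': 0.0338, 'dy': 0.0, 'dz': -0.0, 'wx': 0.0}, {'dx': 0.0338, 'dy': 0.0, 'dz': -0.0, 'wx': 0.0}, {'dx': 0.0337, 'dy': 0.0, 'dz': -0.0, 'wx': 0.0}]
end [497.02  99.99  44.03] 29.001661339815634
```

View pics/t2.png

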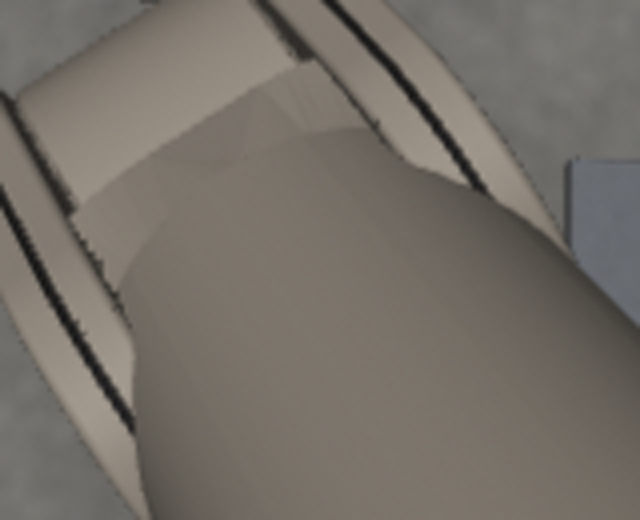

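View pics/s2.png

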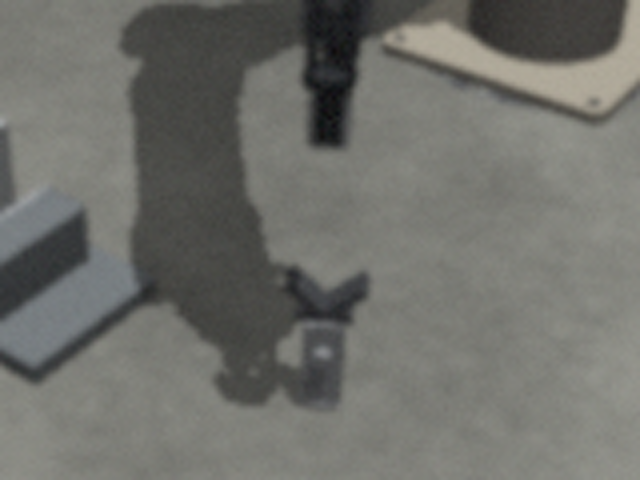

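Call:
servo_tool --rows '[{"dx": 0.0533, "dy": -0.0007, "dz": -0.0028, "wx": 0, "wy": 0, "wz": 0, "fingers": 0}, {"dx": 0.0532, "dy": -0.0007, "dz": -0.0027, "wx": 0, "wy": 0, "wz": 0, "fingers": 0}, {"dx": 0.0338, "dy": 0, "dz": 0, "wx": 0, "wy": 0, "wz": 0, "fingers": 0}, {"dx": 0.0338, "dy": 0, "dz": 0, "wx": 0, "wy": 0, "wz": 0, "fingers": 0}, {"dx": 0.028, "dy": 0, "dz": 0, "wx": 0, "wy": 0, "wz": 0, "fingers": 0}]'

```text
clock: 4.35
eef_pos: [496.7, 93.2, 47.3]
tool_rot: [-2.294, 1.569, -1.796]
force: [0.5, -0.7, 0.6]
width: 85.0
```

Call:
servo_tool --rows '[{"dx": 0, "dy": 0, "dz": 0, "wx": 0, "wy": 0, "wz": 0, "fingers": 0}]'

```text
clock: 4.47
eef_pos: [495.8, 93.4, 47.1]
tool_rot: [-3.01, 1.567, -2.512]
force: [-0.2, -0.0, 1.0]
width: 85.7
```

Run:
```python
from h import *
plan([(497,100,44,29,1)])
save('scene','s3',(310,140,400,220),7)
```

```text
now [495.8  93.4  47.1] 28.6 F [-0.2 -0.   1. ] w 85.7 t 4.475
[{'dx': 0.0041, 'dy': 0.0069, 'dz': 0.0057, 'wx': -0.07}]
end [497.04  99.99  44.02] 29.001461868418225
```

View pics/s3.png

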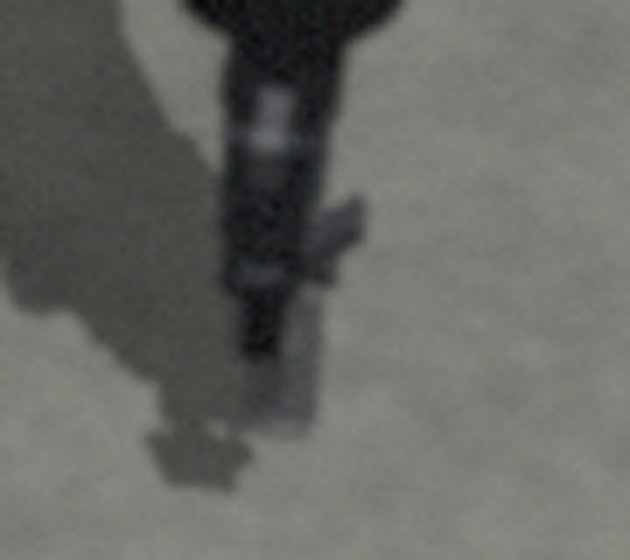

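Call:
servo_tool --rows '[{"dx": 0.002, "dy": 0.0035, "dz": 0.003, "wx": -0.07, "wy": 0, "wz": 0, "fingers": 0}, {"dx": 0.002, "dy": 0.0035, "dz": 0.0027, "wx": 0, "wy": 0, "wz": 0, "fingers": 0}, {"dx": 0, "dy": 0, "dz": 0, "wx": 0, "wy": 0, "wz": 0, "fingers": 0}, {"dx": 0, "dy": 0, "dz": 0, "wx": 0, "wy": 0, "wz": 0, "fingers": 0}]'

```text
clock: 5.03
eef_pos: [498.0, 102.1, 45.3]
tool_rot: [-0.624, 1.57, -0.115]
force: [0.4, 0.2, -0.4]
width: 85.7
```

Run:
```python
from h import *
s=ctrl.read_state();print(Ro.from_euler('xyz',s['tool_rot']).as_matrix().round(4))
plan([(497,100,44,29,1)])
save('scene','s4',(310,140,400,220),7)
```

```text
[[ 4.000e-04 -4.870e-01  8.734e-01]
 [-0.000e+00  8.734e-01  4.870e-01]
 [-1.000e+00 -2.000e-04  3.000e-04]]
now [498.  102.1  45.3] 29.1 F [ 0.4  0.2 -0.4] w 85.7 t 5.025
[{'dx': 0.0018, 'dy': -0.0018, 'dz': -0.0026, 'wx': 0.024}]
end [496.97 100.01  43.98] 29.0008699462213
```

View pics/s4.png

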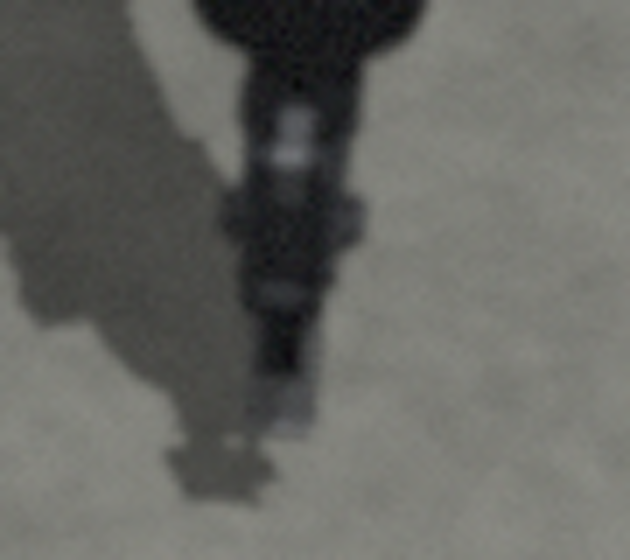

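Call:
servo_tool --rows '[{"dx": 0.0018, "dy": 0, "dz": -0.001, "wx": 0, "wy": 0, "wz": 0, "fingers": 0.3}, {"dx": 0, "dy": 0, "dz": 0, "wx": 0, "wy": 0, "wz": 0, "fingers": 0.5}, {"dx": 0, "dy": 0, "dz": 0, "wx": 0, "wy": 0, "wz": 0, "fingers": 0.6}, {"dx": 0, "dy": 0, "dz": 0, "wx": 0, "wy": 0, "wz": 0, "fingers": 0.8}, {"dx": 0, "dy": 0, "dz": 0, "wx": 0, "wy": 0, "wz": 0, "fingers": 1}]'

```text
clock: 5.7
eef_pos: [497.7, 102.0, 43.9]
tool_rot: [-0.063, 1.57, 0.445]
force: [1.2, 0.8, 0.9]
width: 24.2
```

Call:
servo_tool --rows '[{"dx": 0, "dy": 0, "dz": 0, "wx": 0, "wy": 0, "wz": 0, "fingers": 1}, {"dx": 0, "dy": 0, "dz": 0, "wx": 0, "wy": 0, "wz": 0, "fingers": 1}, {"dx": 0, "dy": 0, "dz": 0, "wx": 0, "wy": 0, "wz": 0, "fingers": 1}]'

```text
clock: 6.08
eef_pos: [497.7, 102.0, 43.9]
tool_rot: [-0.079, 1.57, 0.43]
force: [0.9, 0.0, 1.9]
width: 23.8
```

Run:
```python
from h import *
plan([(497,100,44,29,1)])
save('scene','s5',(310,140,400,220),7)
```

```text
now [497.7 102.   43.9] 29.1 F [0.9 0.  1.9] w 23.8 t 6.075
[{'dx': -0.0001, 'dy': -0.0019, 'dz': -0.002, 'wx': 0.023}]
end [497.04  99.99  44.02] 29.002777856218195
```

View pics/s5.png

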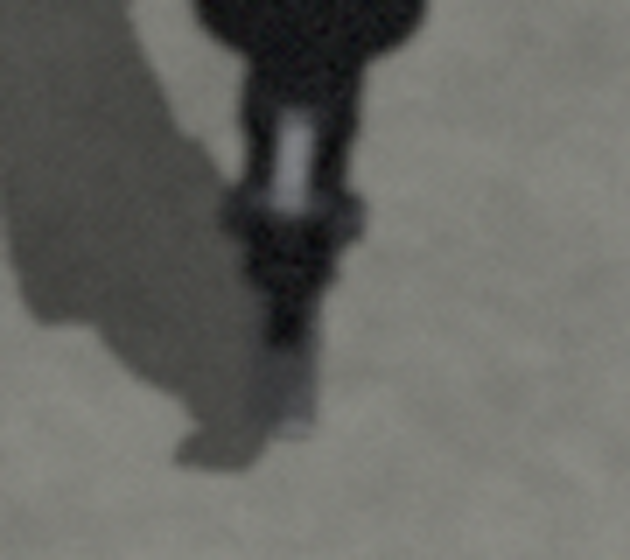

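Call:
servo_tool --rows '[{"dx": -0.02, "dy": 0, "dz": 0, "wx": 0, "wy": 0, "wz": 0, "fingers": 1}, {"dx": -0.05, "dy": 0, "dz": 0, "wx": 0, "wy": 0, "wz": 0, "fingers": 1}, {"dx": -0.07, "dy": 0, "dz": 0, "wx": 0, "wy": 0, "wz": 0, "fingers": 1}, {"dx": -0.07, "dy": 0, "dz": 0, "wx": 0, "wy": 0, "wz": 0, "fingers": 1}, {"dx": 0, "dy": 0, "dz": 0, "wx": 0, "wy": 0, "wz": 0, "fingers": 1}]'

```text
clock: 6.75
eef_pos: [498.9, 102.2, 205.1]
tool_rot: [-0.34, 1.564, 0.168]
force: [-0.2, 0.2, -2.5]
width: 23.8
```

Run:
```python
from h import *
plan([(533,-146,202,-1.5,8)])
save('scene','s6',(280,80,420,190),5)
```

```text
now [498.9 102.2 205.1] 29.1 F [-0.2  0.2 -2.5] w 23.8 t 6.75
[{'dx': 0.0005, 'dy': -0.0389, 'dz': -0.0152, 'wx': 0.638}, {'dx': 0.0005, 'dy': -0.0398, 'dz': -0.0125, 'wx': 0.637}, {'dx': 0.0006, 'dy': -0.0406, 'dz': -0.0099, 'wx': 0.638}, {'dx': 0.0005, 'dy': -0.0412, 'dz': -0.0071, 'wx': 0.638}, {'dx': 0.0005, 'dy': -0.0415, 'dz': -0.0043, 'wx': 0.638}]
[{'dx': 0.0005, 'dy': -0.0417, 'dz': -0.0016, 'wx': 0.637}, {'dx': 0.0006, 'dy': -0.0418, 'dz': 0.0012, 'wx': 0.638}, {'dx': 0.0005, 'dy': -0.0415, 'dz': 0.004, 'wx': 0.638}]
end [ 533.02 -145.99  202.  ] -1.5004663367952622
```

View pics/s6.png

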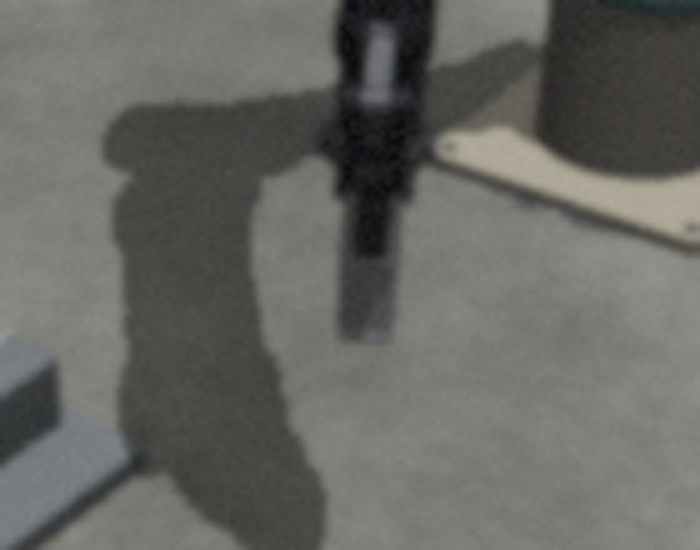

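Call:
servo_tool --rows '[{"dx": 0.0005, "dy": -0.039, "dz": -0.015, "wx": 0.638, "wy": 0, "wz": 0, "fingers": 1}, {"dx": 0.0005, "dy": -0.04, "dz": -0.0125, "wx": 0.638, "wy": 0, "wz": 0, "fingers": 1}, {"dx": 0.0005, "dy": -0.0406, "dz": -0.01, "wx": 0.638, "wy": 0, "wz": 0, "fingers": 1}, {"dx": 0.0005, "dy": -0.041, "dz": -0.007, "wx": 0.638, "wy": 0, "wz": 0, "fingers": 1}, {"dx": 0.0005, "dy": -0.0415, "dz": -0.0043, "wx": 0.638, "wy": 0, "wz": 0, "fingers": 1}]'

```text
clock: 7.42
eef_pos: [516.8, -54.6, 197.4]
tool_rot: [2.959, 1.566, 3.131]
force: [-0.5, 0.8, -1.3]
width: 23.8
```

Call:
servo_tool --rows '[{"dx": 0.0005, "dy": -0.0417, "dz": -0.0016, "wx": 0.638, "wy": 0, "wz": 0, "fingers": 1}, {"dx": 0.0005, "dy": -0.0418, "dz": 0.0012, "wx": 0.638, "wy": 0, "wz": 0, "fingers": 1}, {"dx": 0.0005, "dy": -0.0415, "dz": 0.004, "wx": 0.638, "wy": 0, "wz": 0, "fingers": 1}, {"dx": 0, "dy": 0, "dz": 0, "wx": 0, "wy": 0, "wz": 0, "fingers": 1}, {"dx": 0, "dy": 0, "dz": 0, "wx": 0, "wy": 0, "wz": 0, "fingers": 1}]'

```text
clock: 8.05
eef_pos: [530.2, -145.5, 196.8]
tool_rot: [2.785, 1.567, 2.76]
force: [0.1, 0.8, -2.2]
width: 24.0
```

Run:
```python
from h import *
s=ctrl.read_state();print(Ro.from_euler('xyz',s['tool_rot']).as_matrix().round(4))
plan([(533,-146,202,-1.5,1)])
save('scene','s7',(210,70,330,170),6)
save('top','t7',(350,150,510,270),4)
s=ctrl.read_state();print(s['eef_pos'],s['force'])
```

```text
[[-0.0036  0.0251  0.9997]
 [ 0.0014  0.9997 -0.0251]
 [-1.      0.0013 -0.0036]]
now [ 530.2 -145.5  196.8] -1.4 F [ 0.1  0.8 -2.2] w 24.0 t 8.05
[{'dx': -0.007, 'dy': -0.0005, 'dz': 0.0038, 'wx': 0.01}]
end [ 533.   -145.99  202.03] -1.498677052368428
[ 530.87446236 -144.97557304  197.47379229] [-0.5546203  -0.68798439 -1.18624038]
```

View pics/s7.png

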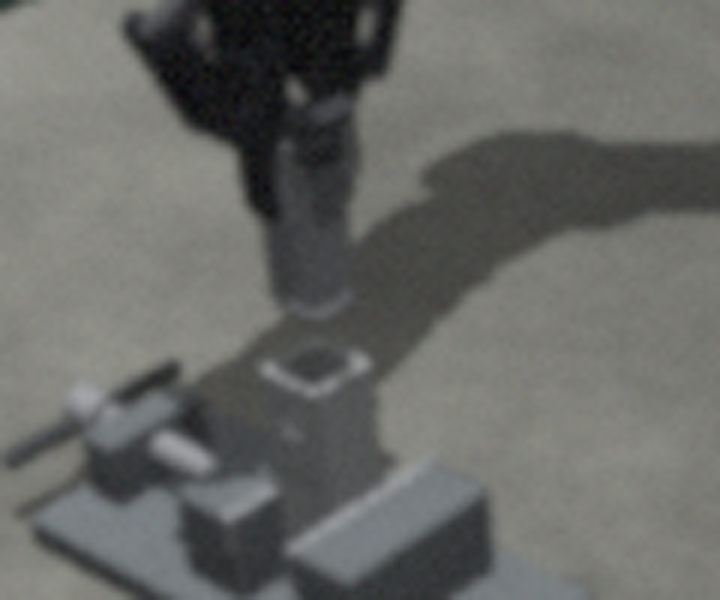

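View pics/t7.png

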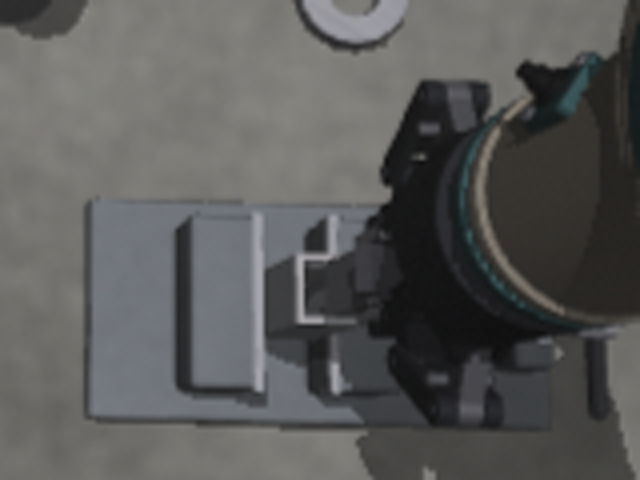

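```bash
cat > ov.py <<'E'
from h import *
def sq(x,y,z,yaw,w):
    a=np.radians(yaw);c,s=np.cos(a),np.sin(a)
    return [np.array([x+c*u-s*v,y+s*u+c*v,z]) for u,v in((w,w),(-w,w),(-w,-w),(w,-w))]
def draw(im,n,x0,y0,sc,pts,col,closed=True):
    P=np.array([((proj(n,p)-[x0,y0]+0.5)*sc-0.5) for p in pts])
    cv2.polylines(im,[np.round(P*16).astype(int)],closed,col,1,cv2.LINE_AA,4)
def crop(path,x0,y0,x1,y1,sc):
    im=cv2.imread(path) if isinstance(path,str) else path
    return cv2.resize(im[y0:y1,x0:x1],None,fx=sc,fy=sc,interpolation=cv2.INTER_CUBIC)
E
python3 - <<'E'
from ov import *
out=[]
for n,f,(x0,y0,x1,y1) in(('scene','pics/s0.png',(245,120,285,155)),('top','pics/t0.png',(410,205,450,240))):
    a=crop(f,x0,y0,x1,y1,10);b=a.copy()
    draw(b,n,x0,y0,10,sq(534.2,-146,124,-1.5,16.5),(0,0,255));draw(b,n,x0,y0,10,sq(534.2,-146,124,-1.5,13.5),(0,255,0))
    out.append(np.hstack([a,b]))
cv2.imwrite('pics/rim1.png',cv2.resize(np.vstack(out),None,fx=.85,fy=.85))
E
```

```text
(no output)
```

View pics/rim1.png

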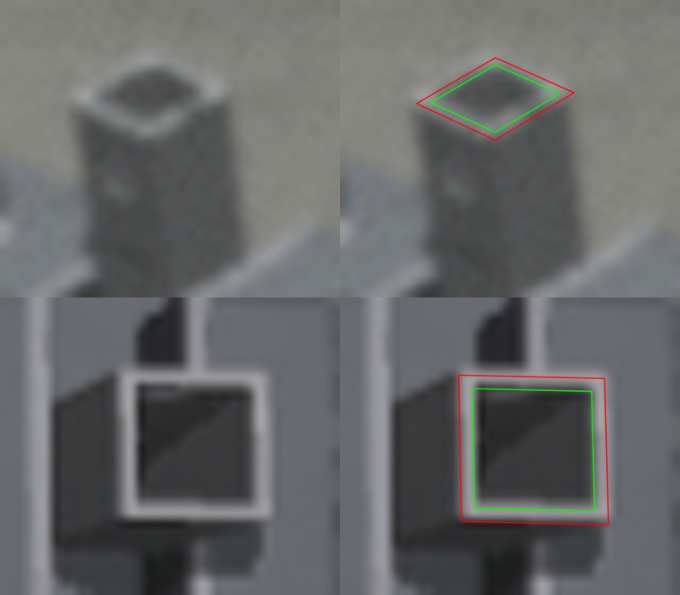

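Run:
```python
from ov import *
from scipy.ndimage import zoom
s=ctrl.read_state();p=np.array(s['eef_pos']);print(p)
R=Ro.from_euler('xyz',s['tool_rot']).as_matrix();foot=p+R[:,0]*44;print('foot',foot)
yaw=-1.4
out=[]
for n,(x0,y0,x1,y1) in(('scene',(240,85,290,150)),('top',(395,190,465,255))):
    im=np.mean([ctrl.get_image(n)[:,:,::-1].astype(float) for _ in range(4)],0).astype(np.uint8)
    cv2.imwrite(f'pics/{n}_8.png',im)
    a=crop(im,x0,y0,x1,y1,8);b=a.copy()
    draw(b,n,x0,y0,8,sq(535,-146.3,124.5,-1.5,16.5),(0,0,255))
    draw(b,n,x0,y0,8,sq(foot[0],foot[1],foot[2],yaw,10.5),(0,255,0));draw(b,n,x0,y0,8,sq(foot[0],foot[1],foot[2]+6,yaw,12.5),(0,255,255))
    draw(b,n,x0,y0,8,sq(foot[0],foot[1],foot[2]+68,yaw,12.5),(255,255,0))
    h=np.hstack([a,b]); cv2.imwrite(f'pics/ov_{n}.png',h if n=='scene' else cv2.resize(h,None,fx=.7,fy=.7))
print(ctrl.read_state()['eef_pos'],ctrl.read_state()['clock'])
```

```text
[ 530.87446236 -144.97557304  197.47379229]
foot [ 530.78894277 -144.92367865  153.473906  ]
[ 531.6217896  -146.29767709  198.33836279] 8.55
```

View pics/ov_scene.png

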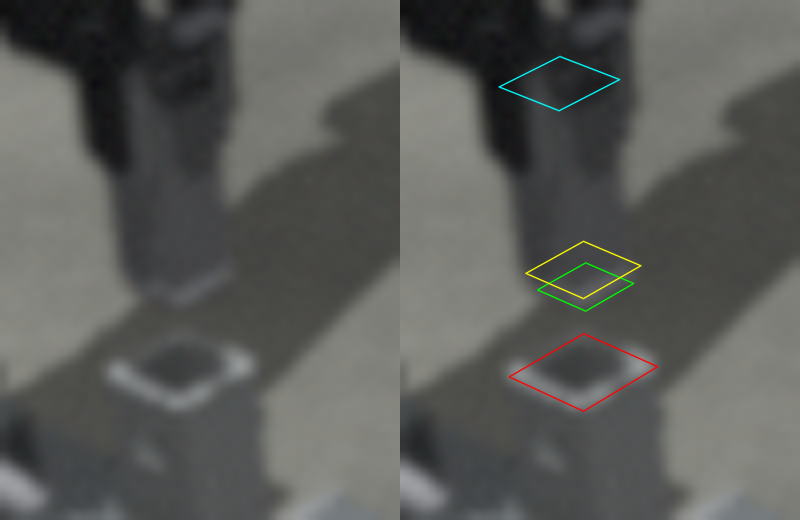

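View pics/ov_top.png

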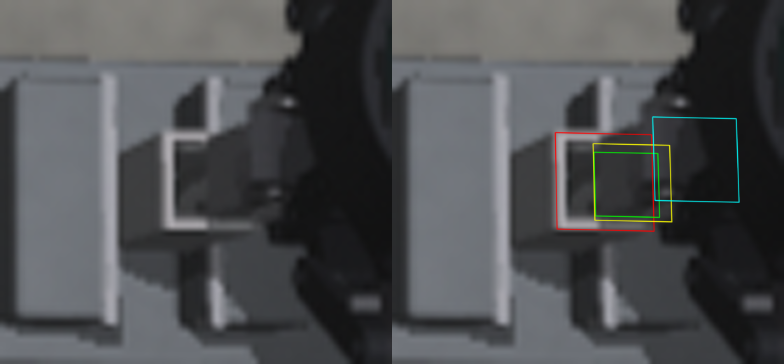

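Run:
```python
from ov import *
s=ctrl.read_state();print(s['eef_pos'])
im=cv2.imread('pics/top_8.png')
x0,y0,x1,y1=415,200,455,240
a=crop(im,x0,y0,x1,y1,10)
a=np.clip((a.astype(float)-20)*2.8,0,255).astype(np.uint8);b=a.copy()
draw(b,'top',x0,y0,10,sq(535,-146.3,124.5,-1.5,16.5),(0,0,255))
f=np.array([531.2,-145.7,154])
for z,w,c in((0,10.5,(0,255,0)),(6,12.5,(0,255,255)),(68,12.5,(255,255,0))):draw(b,'top',x0,y0,10,sq(f[0],f[1],f[2]+z,-1.4,w),c)
cv2.imwrite('pics/ovt.png',np.hstack([a,b]))
```

```text
[ 531.6217896  -146.29767709  198.33836279]
```

View pics/ovt.png

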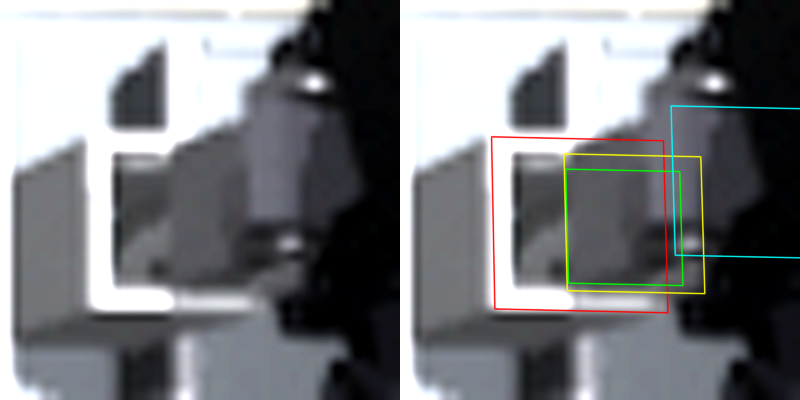

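Call:
servo_tool --rows '[{"dx": 0, "dy": 0, "dz": 0.0055, "wx": 0, "wy": -0.03, "wz": 0, "fingers": 1}, {"dx": 0.012, "dy": 0, "dz": 0, "wx": 0, "wy": 0, "wz": 0, "fingers": 1}, {"dx": 0.012, "dy": 0, "dz": 0, "wx": 0, "wy": 0, "wz": 0, "fingers": 1}, {"dx": 0.008, "dy": 0, "dz": 0, "wx": 0, "wy": 0, "wz": 0, "fingers": 1}, {"dx": 0, "dy": 0, "dz": 0, "wx": 0, "wy": 0, "wz": 0, "fingers": 1}]'

```text
clock: 9.18
eef_pos: [535.3, -146.4, 173.4]
tool_rot: [0.23, 1.569, 0.204]
force: [0.1, -0.2, -2.4]
width: 24.0
```

```bash
cat > look.py <<'E'
from ov import *
import sys
RIM=(535.3,-145.6,124.5,-1.5)
def look(tag,h=44,nav=4):
    S=[];I={'scene':[],'top':[]}
    for _ in range(nav):
        for n in I: I[n].append(ctrl.get_image(n)[:,:,::-1].astype(float)); S.append(ctrl.read_state())
    p=np.mean([s['eef_pos'] for s in S],0);F=np.mean([s['force'] for s in S],0)
    R=Ro.from_euler('xyz',S[-1]['tool_rot']).as_matrix()
    Rx=np.mean([Ro.from_euler('xyz',s['tool_rot']).as_matrix() for s in S],0)
    yaw=np.degrees(np.arctan2(Rx[1,2],Rx[0,2]))
    print('p',p.round(2),'sd',np.std([s['eef_pos'] for s in S],0).round(2),'F',F.round(1),'ax',Rx[:,0].round(4),'yaw',yaw.round(2),'w',S[-1]['width'],'t',S[-1]['clock'])
    f=p+Rx[:,0]*h;out=[]
    for n,(x0,y0,x1,y1) in(('scene',(240,95,290,145)),('top',(410,195,460,245))):
        im=np.mean(I[n],0);im=np.clip((im-20)*2.2,0,255).astype(np.uint8)
        a=crop(im,x0,y0,x1,y1,8);b=a.copy()
        draw(b,n,x0,y0,8,sq(*RIM,16.5),(0,0,255))
        for z,w,c in((0,10.5,(0,255,0)),(6,12.5,(0,255,255)),(68,12.5,(255,255,0))):draw(b,n,x0,y0,8,sq(f[0],f[1],f[2]+z,yaw,w),c)
        out.append(np.hstack([a,b]))
    cv2.imwrite(f'pics/{tag}.png',cv2.resize(np.vstack(out),None,fx=.75,fy=.75))
if __name__=='__main__':look(sys.argv[1])
E
python3 look.py l9
```

```text
p [ 535.95 -146.57  174.39] sd [0.13 0.04 0.21] F [ 0.3 -0.1 -2.1] ax [ 3.5e-03 -2.0e-04 -1.0e+00] yaw -1.49 w 23.832256691768166 t 9.575
```

View pics/l9.png

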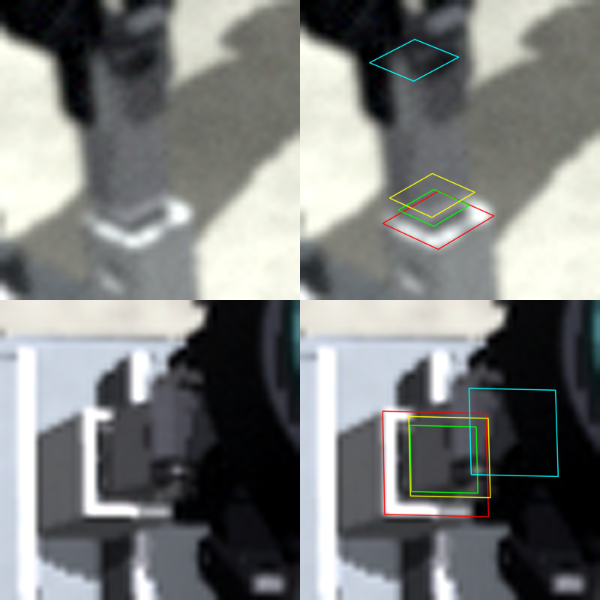

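Call:
servo_tool --rows '[{"dx": 0.002, "dy": 0, "dz": -0.001, "wx": 0, "wy": 0.015, "wz": 0, "fingers": 1}, {"dx": 0.002, "dy": 0, "dz": 0, "wx": 0, "wy": 0, "wz": 0, "fingers": 1}, {"dx": 0.002, "dy": 0, "dz": 0, "wx": 0, "wy": 0, "wz": 0, "fingers": 1}, {"dx": 0.002, "dy": 0, "dz": 0, "wx": 0, "wy": 0, "wz": 0, "fingers": 1}, {"dx": 0, "dy": 0, "dz": 0, "wx": 0, "wy": 0, "wz": 0, "fingers": 1}]'

```text
clock: 10.2
eef_pos: [535.0, -146.5, 168.1]
tool_rot: [0.073, 1.57, 0.047]
force: [-0.9, -0.7, -2.0]
width: 24.4
```

Call:
servo_tool --rows '[{"dx": 0.002, "dy": 0, "dz": 0, "wx": 0, "wy": 0, "wz": 0, "fingers": 1}, {"dx": 0.002, "dy": 0, "dz": 0, "wx": 0, "wy": 0, "wz": 0, "fingers": 1}, {"dx": 0, "dy": 0, "dz": 0, "wx": 0, "wy": 0, "wz": 0, "fingers": 1}]'

```text
clock: 10.58
eef_pos: [535.0, -146.5, 165.1]
tool_rot: [0.068, 1.569, 0.042]
force: [0.6, -0.2, -1.7]
width: 23.8
```

```bash
python3 look.py l10
```

```text
p [ 535.07 -146.52  165.26] sd [0.03 0.02 0.04] F [-0.1  0.2 -2.4] ax [ 0.0016 -0.     -1.    ] yaw -1.49 w 24.096892900274668 t 10.975
```

View pics/l10.png

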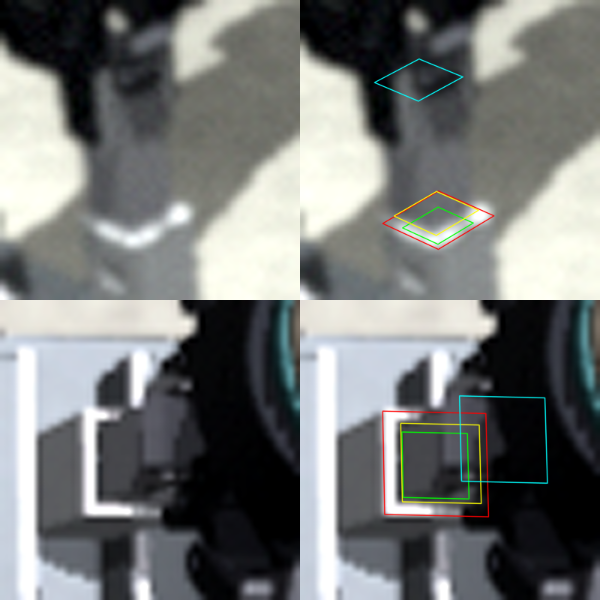

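Call:
servo_tool --rows '[{"dx": 0.002, "dy": 0, "dz": 0, "wx": 0, "wy": 0, "wz": 0, "fingers": 1}, {"dx": 0.002, "dy": 0, "dz": 0, "wx": 0, "wy": 0, "wz": 0, "fingers": 1}, {"dx": 0, "dy": 0, "dz": 0, "wx": 0, "wy": 0, "wz": 0, "fingers": 1}]'

```text
clock: 11.35
eef_pos: [535.0, -146.3, 162.0]
tool_rot: [0.24, 1.57, 0.214]
force: [0.6, 0.0, -1.9]
width: 23.9
```

```bash
python3 look.py l11
```

```text
p [ 535.   -146.34  162.13] sd [0.01 0.02 0.04] F [ 0.  1. -3.] ax [ 1.4e-03  2.0e-04 -1.0e+00] yaw -1.48 w 24.034829098057866 t 11.75
```

View pics/l11.png

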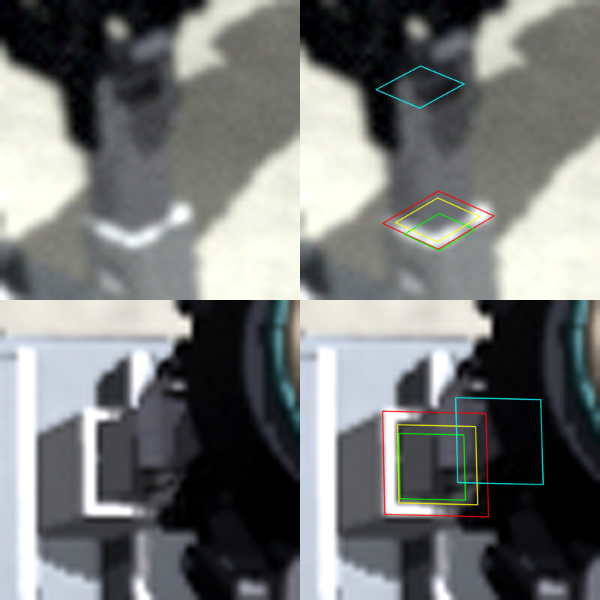

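Call:
servo_tool --rows '[{"dx": 0.002, "dy": 0.0006, "dz": 0, "wx": 0, "wy": 0, "wz": 0, "fingers": 1}, {"dx": 0.002, "dy": 0, "dz": 0, "wx": 0, "wy": 0, "wz": 0, "fingers": 1}, {"dx": 0, "dy": 0, "dz": 0, "wx": 0, "wy": 0, "wz": 0, "fingers": 1}]'

```text
clock: 12.12
eef_pos: [535.0, -146.3, 159.1]
tool_rot: [-0.122, 1.569, -0.148]
force: [-0.3, 1.5, -2.6]
width: 23.9
```

Call:
servo_tool --rows '[{"dx": 0.002, "dy": 0, "dz": 0, "wx": 0, "wy": 0, "wz": 0, "fingers": 1}, {"dx": 0, "dy": 0, "dz": 0, "wx": 0, "wy": 0, "wz": 0, "fingers": 1}]'

```text
clock: 12.38
eef_pos: [535.0, -146.2, 157.6]
tool_rot: [-0.098, 1.569, -0.124]
force: [-0.7, 0.3, -2.0]
width: 23.6
```

```bash
python3 look.py l12
```

```text
p [ 535.04 -146.23  157.7 ] sd [0.01 0.02 0.04] F [-0.6 -0.2 -2.6] ax [ 1.5e-03 -2.0e-04 -1.0e+00] yaw -1.49 w 23.725073538962683 t 12.775
```

Call:
servo_tool --rows '[{"dx": 0.0025, "dy": 0, "dz": 0, "wx": 0, "wy": 0, "wz": 0, "fingers": 1}, {"dx": 0.0025, "dy": 0, "dz": 0, "wx": 0, "wy": 0, "wz": 0, "fingers": 1}, {"dx": 0.0025, "dy": 0, "dz": 0, "wx": 0, "wy": 0, "wz": 0, "fingers": 1}, {"dx": 0, "dy": 0, "dz": 0, "wx": 0, "wy": 0, "wz": 0, "fingers": 1}]'

```text
clock: 13.28
eef_pos: [535.0, -146.1, 151.9]
tool_rot: [0.058, 1.569, 0.033]
force: [-1.7, 0.8, -2.8]
width: 23.8
```

```bash
python3 look.py l13
```

```text
p [ 535.05 -146.03  152.05] sd [0.02 0.01 0.06] F [-0.9 -0.  -2.8] ax [ 0.0014  0.     -1.    ] yaw -1.48 w 24.011122735436295 t 13.675
```

Call:
servo_tool --rows '[{"dx": 0.0025, "dy": 0, "dz": -0.0003, "wx": 0, "wy": 0, "wz": 0, "fingers": 1}, {"dx": 0.0025, "dy": 0, "dz": 0, "wx": 0, "wy": 0, "wz": 0, "fingers": 1}, {"dx": 0.0025, "dy": 0, "dz": 0, "wx": 0, "wy": 0, "wz": 0, "fingers": 1}, {"dx": 0, "dy": 0, "dz": 0, "wx": 0, "wy": 0, "wz": 0, "fingers": 1}]'

```text
clock: 14.18
eef_pos: [535.0, -146.1, 146.3]
tool_rot: [0.046, 1.569, 0.021]
force: [-0.1, 0.7, -2.9]
width: 24.6
```

Call:
servo_tool --rows '[{"dx": 0.0025, "dy": 0, "dz": 0, "wx": 0, "wy": 0, "wz": 0, "fingers": 1}, {"dx": 0.0025, "dy": 0, "dz": 0, "wx": 0, "wy": 0, "wz": 0, "fingers": 1}, {"dx": 0.0025, "dy": 0, "dz": 0, "wx": 0, "wy": 0, "wz": 0, "fingers": 1}, {"dx": 0, "dy": 0, "dz": 0, "wx": 0, "wy": 0, "wz": 0, "fingers": 1}]'

```text
clock: 14.68
eef_pos: [535.0, -146.1, 140.7]
tool_rot: [0.043, 1.569, 0.017]
force: [0.4, 0.4, -1.8]
width: 23.9
```

Call:
servo_tool --rows '[{"dx": 0.0025, "dy": 0, "dz": 0, "wx": 0, "wy": 0, "wz": 0, "fingers": 1}, {"dx": 0.0025, "dy": 0, "dz": 0, "wx": 0, "wy": 0, "wz": 0, "fingers": 1}, {"dx": 0, "dy": 0, "dz": 0, "wx": 0, "wy": 0, "wz": 0, "fingers": 1}]'

```text
clock: 15.05
eef_pos: [534.9, -146.1, 137.0]
tool_rot: [0.025, 1.569, -0.001]
force: [-0.1, -0.4, -2.2]
width: 24.1
```

```bash
python3 look.py l14
```

```text
p [ 534.98 -146.07  137.15] sd [0.02 0.01 0.04] F [-0.2  0.1 -2.1] ax [ 0.0018 -0.     -1.    ] yaw -1.49 w 24.173635448785962 t 15.45
```

View pics/l14.png

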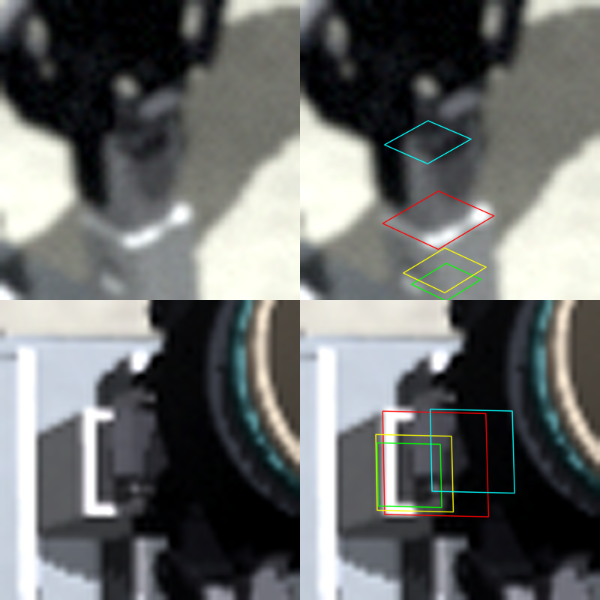

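Call:
servo_tool --rows '[{"dx": 0.0025, "dy": 0, "dz": 0, "wx": 0, "wy": 0, "wz": 0, "fingers": 1}, {"dx": 0.0025, "dy": 0, "dz": 0, "wx": 0, "wy": 0, "wz": 0, "fingers": 1}, {"dx": 0.0025, "dy": 0, "dz": 0, "wx": 0, "wy": 0, "wz": 0, "fingers": 1}, {"dx": 0, "dy": 0, "dz": 0, "wx": 0, "wy": 0, "wz": 0, "fingers": 1}]'

```text
clock: 15.95
eef_pos: [534.8, -146.0, 131.3]
tool_rot: [0.086, 1.57, 0.06]
force: [-0.6, 0.1, -1.7]
width: 23.9
```

Call:
servo_tool --rows '[{"dx": 0.0015, "dy": 0, "dz": 0, "wx": 0, "wy": 0, "wz": 0, "fingers": 1}, {"dx": 0.0015, "dy": 0, "dz": 0, "wx": 0, "wy": 0, "wz": 0, "fingers": 1}, {"dx": 0, "dy": 0, "dz": 0, "wx": 0, "wy": 0, "wz": 0, "fingers": 1}]'

```text
clock: 16.32
eef_pos: [534.8, -146.1, 129.1]
tool_rot: [0.029, 1.569, 0.003]
force: [0.9, 0.2, -1.7]
width: 23.9
```

```bash
python3 look.py l15
```

```text
p [ 534.95 -146.08  129.27] sd [0.02 0.02 0.03] F [ 0.1  0.3 -1.9] ax [ 0.0017 -0.     -1.    ] yaw -1.49 w 23.879669714054 t 16.725
```

View pics/l15.png

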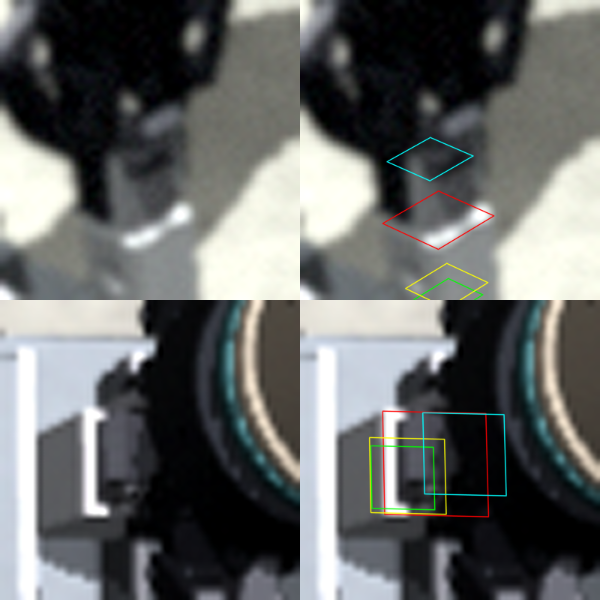

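Free so far (Fz ≈ −2, the rest's weight). The fingertip is just above the rim, so I'll feel downward in small steps.

Call:
servo_tool --rows '[{"dx": 0.0013, "dy": 0, "dz": 0, "wx": 0, "wy": 0, "wz": 0, "fingers": 1}, {"dx": 0, "dy": 0, "dz": 0, "wx": 0, "wy": 0, "wz": 0, "fingers": 1}]'

```text
clock: 16.98
eef_pos: [534.9, -146.1, 128.2]
tool_rot: [0.013, 1.569, -0.013]
force: [-0.1, 0.2, -2.4]
width: 24.5
```

Call:
servo_tool --rows '[{"dx": 0.0013, "dy": 0, "dz": 0, "wx": 0, "wy": 0, "wz": 0, "fingers": 1}, {"dx": 0, "dy": 0, "dz": 0, "wx": 0, "wy": 0, "wz": 0, "fingers": 1}]'

```text
clock: 17.23
eef_pos: [534.8, -146.1, 127.2]
tool_rot: [0.039, 1.569, 0.013]
force: [0.1, -0.8, -3.2]
width: 23.8
```

```bash
python3 look.py l16
```

```text
p [ 534.92 -146.07  127.29] sd [0.02 0.02 0.02] F [ 0.2 -0.  -2.3] ax [ 0.0016 -0.     -1.    ] yaw -1.49 w 23.881936756046727 t 17.625
```

View pics/l16.png

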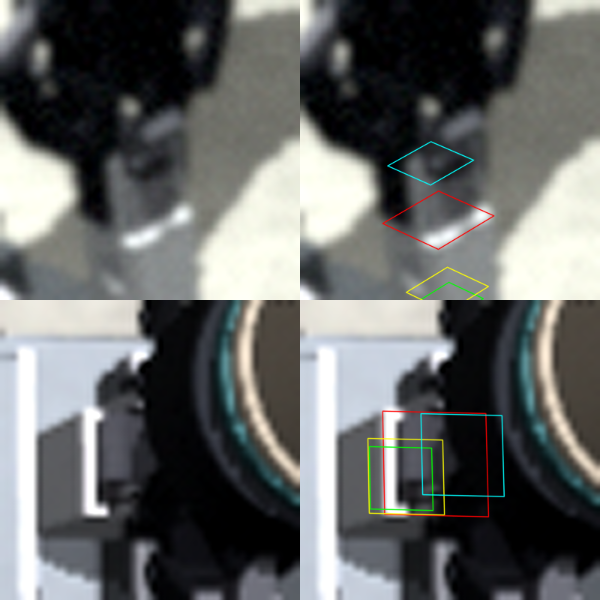

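Call:
servo_tool --rows '[{"dx": 0.001, "dy": 0, "dz": 0, "wx": 0, "wy": 0, "wz": 0, "fingers": 1}, {"dx": 0, "dy": 0, "dz": 0, "wx": 0, "wy": 0, "wz": 0, "fingers": 1}]'

```text
clock: 17.88
eef_pos: [535.0, -146.1, 126.9]
tool_rot: [-0.095, 1.569, -0.121]
force: [-1.4, -1.0, 1.7]
width: 24.1
```

Call:
servo_tool --rows '[{"dx": 0.001, "dy": 0, "dz": 0, "wx": 0, "wy": 0, "wz": 0, "fingers": 1}, {"dx": 0, "dy": 0, "dz": 0, "wx": 0, "wy": 0, "wz": 0, "fingers": 1}]'

```text
clock: 18.12
eef_pos: [535.0, -146.1, 126.8]
tool_rot: [-0.218, 1.569, -0.244]
force: [-2.6, 0.9, 7.2]
width: 24.0
```

Call:
servo_tool --rows '[{"dx": -0.001, "dy": 0, "dz": 0, "wx": 0, "wy": 0, "wz": 0, "fingers": 1}, {"dx": 0, "dy": 0, "dz": 0, "wx": 0, "wy": 0, "wz": 0, "fingers": 0.6}, {"dx": 0, "dy": 0, "dz": 0, "wx": 0, "wy": 0, "wz": 0, "fingers": 0.4}, {"dx": 0, "dy": 0, "dz": 0, "wx": 0, "wy": 0, "wz": 0, "fingers": 0.3}]'

```text
clock: 18.62
eef_pos: [535.0, -146.1, 126.4]
tool_rot: [0.045, 1.569, 0.019]
force: [0.4, 0.6, -0.1]
width: 59.8
```

```bash
python3 look.py l17
```

```text
p [ 534.94 -146.07  126.5 ] sd [0.02 0.01 0.03] F [-0.1  0.1 -0. ] ax [ 0.0016 -0.     -1.    ] yaw -1.49 w 59.40649509578595 t 19.025
```

View pics/l17.png

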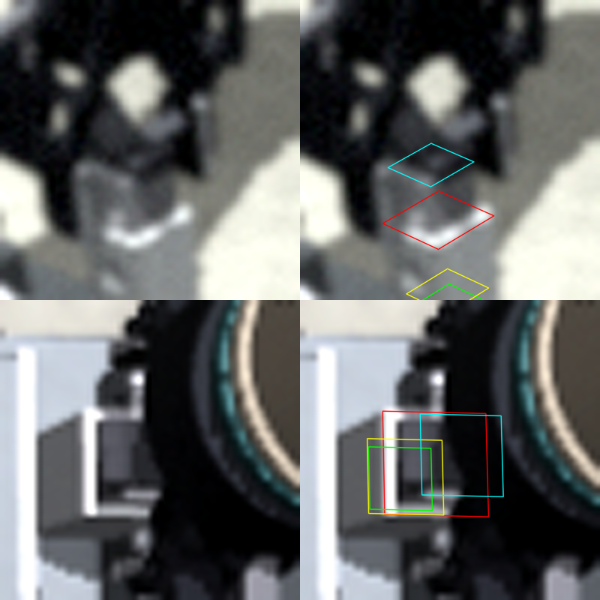

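Run:
```python
from ov import *
im=np.mean([ctrl.get_image('scene')[:,:,::-1].astype(float) for _ in range(6)],0)
im=np.clip((im-20)*2,0,255).astype(np.uint8)
x0,y0=245,105
a=crop(im,x0,y0,280,145,15);b=a.copy()
# rim at 126.5, button circle proud 2 and 6 on +x face
yaw=-1.5;f=np.array([534.9,-146.07,82.5])
draw(b,'scene',x0,y0,15,sq(535.3,-145.6,126.5,yaw,16.5),(0,0,255))
for pr,c in((2,(0,255,0)),(6,(0,255,255))):
    t=np.linspace(0,6.28,24);draw(b,'scene',x0,y0,15,[f+[12.5+pr,6*np.cos(q),45+6*np.sin(q)] for q in t],c)
cv2.imwrite('pics/bt.png',cv2.resize(np.hstack([a,b]),None,fx=.75,fy=.75))
```

```text
(no output)
```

View pics/bt.png

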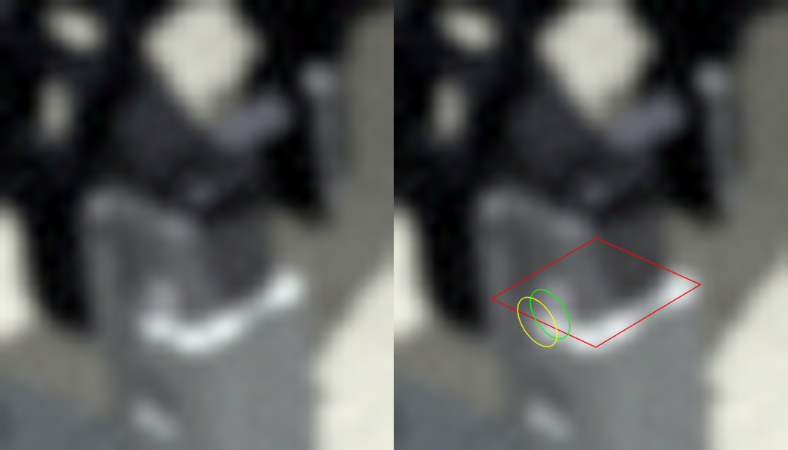

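Call:
servo_tool --rows '[{"dx": -0.012, "dy": 0, "dz": 0, "wx": 0, "wy": 0, "wz": 0, "fingers": 0.3}, {"dx": -0.0227, "dy": 0, "dz": 0, "wx": 0, "wy": 0, "wz": 0, "fingers": 0.3}, {"dx": 0, "dy": 0, "dz": 0, "wx": 0, "wy": 0, "wz": 0, "fingers": 0.3}, {"dx": 0, "dy": 0, "dz": 0, "wx": 0, "wy": 0, "wz": 0, "fingers": 0.3}]'

```text
clock: 19.82
eef_pos: [534.9, -146.2, 152.9]
tool_rot: [-0.111, 1.569, -0.137]
force: [-0.3, -0.2, -0.4]
width: 59.9
```

Run:
```python
from ov import *
S=[];I=[]
for _ in range(6): I.append(ctrl.get_image('scene')[:,:,::-1].astype(float));S.append(ctrl.read_state())
print(S[-1]['eef_pos'],S[-1]['force'],S[-1]['clock'])
im=np.clip((np.mean(I,0)-20)*2,0,255).astype(np.uint8)
x0,y0=240,90
a=crop(im,x0,y0,285,145,12);b=a.copy()
yaw=-1.5;f=np.array([534.9,-146.07,82.5])
draw(b,'scene',x0,y0,12,sq(535.3,-145.6,126.5,yaw,16.5),(0,0,255))
for pr,c in((2,(0,255,0)),(6,(0,255,255))):
    t=np.linspace(0,6.28,24);draw(b,'scene',x0,y0,12,[f+[12.5+pr,6*np.cos(q),45+6*np.sin(q)] for q in t],c)
draw(b,'scene',x0,y0,12,[f+[10,u,w] for u,w in((-17,68),(17,68),(17,77),(-17,77))],(255,255,0))
cv2.imwrite('pics/bt2.png',cv2.resize(np.hstack([a,b]),None,fx=.73,fy=.73))
```

```text
[ 534.70402864 -146.01142902  152.26012828] [-0.59871625 -0.55324025 -0.05897561] 20.125
```

View pics/bt2.png

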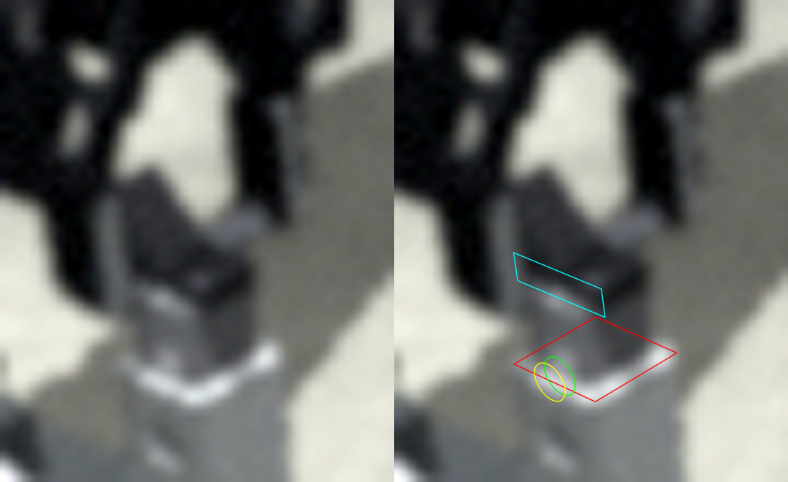

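Call:
servo_tool --rows '[{"dx": 0, "dy": 0, "dz": 0, "wx": 0, "wy": 0, "wz": 0, "fingers": 0.6}, {"dx": 0, "dy": 0, "dz": 0, "wx": 0, "wy": 0, "wz": 0, "fingers": 0.8}, {"dx": 0, "dy": 0, "dz": 0, "wx": 0, "wy": 0, "wz": 0, "fingers": 1}, {"dx": 0, "dy": 0, "dz": 0, "wx": 0, "wy": 0, "wz": 0, "fingers": 1}, {"dx": 0, "dy": 0, "dz": 0, "wx": 0, "wy": 0, "wz": 0, "fingers": 1}]'

```text
clock: 20.75
eef_pos: [534.4, -146.1, 152.5]
tool_rot: [-0.032, 1.57, -0.058]
force: [-2.5, 0.0, 0.7]
width: 18.1
```

Call:
servo_tool --rows '[{"dx": 0.001, "dy": 0, "dz": 0, "wx": 0, "wy": 0, "wz": 0, "fingers": 1}, {"dx": 0.001, "dy": 0, "dz": 0, "wx": 0, "wy": 0, "wz": 0, "fingers": 1}, {"dx": 0, "dy": 0, "dz": 0, "wx": 0, "wy": 0, "wz": 0, "fingers": 1}]'

```text
clock: 21.12
eef_pos: [534.4, -146.1, 151.2]
tool_rot: [-0.234, 1.57, -0.26]
force: [-3.3, 1.4, 4.1]
width: 18.3
```

Call:
servo_tool --rows '[{"dx": 0.0015, "dy": 0, "dz": 0, "wx": 0, "wy": 0, "wz": 0, "fingers": 1}, {"dx": 0.0015, "dy": 0, "dz": 0, "wx": 0, "wy": 0, "wz": 0, "fingers": 1}, {"dx": 0.0015, "dy": 0, "dz": 0, "wx": 0, "wy": 0, "wz": 0, "fingers": 1}, {"dx": 0, "dy": 0, "dz": 0, "wx": 0, "wy": 0, "wz": 0, "fingers": 1}]'

```text
clock: 21.62
eef_pos: [534.4, -146.2, 147.8]
tool_rot: [-0.293, 1.57, -0.319]
force: [-4.7, 0.2, 4.8]
width: 18.3
```

Call:
servo_tool --rows '[{"dx": 0.0015, "dy": 0, "dz": 0, "wx": 0, "wy": 0, "wz": 0, "fingers": 1}, {"dx": 0.0015, "dy": 0, "dz": 0, "wx": 0, "wy": 0, "wz": 0, "fingers": 1}, {"dx": 0.0015, "dy": 0, "dz": 0, "wx": 0, "wy": 0, "wz": 0, "fingers": 1}, {"dx": 0, "dy": 0, "dz": 0, "wx": 0, "wy": 0, "wz": 0, "fingers": 1}]'

```text
clock: 22.12
eef_pos: [534.4, -146.2, 144.3]
tool_rot: [-0.23, 1.57, -0.256]
force: [-3.5, 0.5, 4.7]
width: 18.3
```

Call:
servo_tool --rows '[{"dx": 0.0015, "dy": 0, "dz": 0, "wx": 0, "wy": 0, "wz": 0, "fingers": 1}, {"dx": 0.0015, "dy": 0, "dz": 0, "wx": 0, "wy": 0, "wz": 0, "fingers": 1}, {"dx": 0.0015, "dy": 0, "dz": 0, "wx": 0, "wy": 0, "wz": 0, "fingers": 1}, {"dx": 0, "dy": 0, "dz": 0, "wx": 0, "wy": 0, "wz": 0, "fingers": 1}]'

```text
clock: 22.62
eef_pos: [534.4, -146.1, 140.8]
tool_rot: [-0.155, 1.57, -0.181]
force: [-4.0, 0.2, 3.7]
width: 18.4
```

Call:
servo_tool --rows '[{"dx": 0.0015, "dy": 0, "dz": 0, "wx": 0, "wy": 0, "wz": 0, "fingers": 1}, {"dx": 0.0015, "dy": 0, "dz": 0, "wx": 0, "wy": 0, "wz": 0, "fingers": 1}, {"dx": 0.0015, "dy": 0, "dz": 0, "wx": 0, "wy": 0, "wz": 0, "fingers": 1}, {"dx": 0, "dy": 0, "dz": 0, "wx": 0, "wy": 0, "wz": 0, "fingers": 1}]'

```text
clock: 23.12
eef_pos: [534.4, -146.1, 137.4]
tool_rot: [-0.042, 1.57, -0.068]
force: [-5.0, 0.7, 3.2]
width: 18.4
```

```bash
cat > zz.py <<'E'
from ov import *
import sys
S=[];I=[]
for _ in range(3): I.append(ctrl.get_image('scene')[:,:,::-1].astype(float));S.append(ctrl.read_state())
print(np.mean([s['eef_pos'] for s in S],0).round(2),np.mean([s['force'] for s in S],0).round(1),S[-1]['clock'])
im=np.clip((np.mean(I,0)-20)*2,0,255).astype(np.uint8)
cv2.imwrite(f'pics/{sys.argv[1]}.png',crop(im,240,95,290,150,10))
E
python3 zz.py z1
```

```text
[ 534.46 -146.12  137.36] [-4.6  0.4  4. ] 23.275
```

View pics/z1.png

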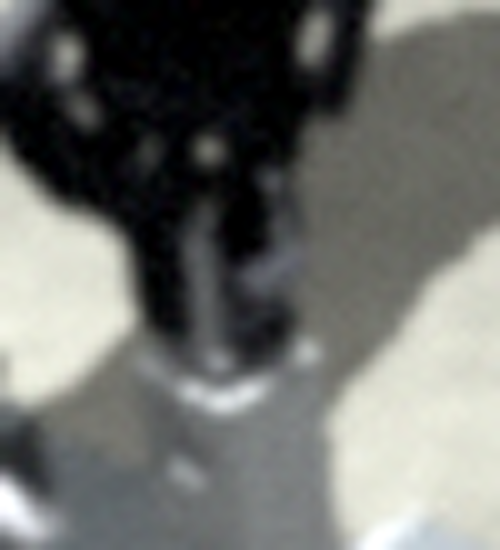

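Call:
servo_tool --rows '[{"dx": 0.0015, "dy": 0, "dz": 0, "wx": 0, "wy": 0, "wz": 0, "fingers": 1}, {"dx": 0.0015, "dy": 0, "dz": 0, "wx": 0, "wy": 0, "wz": 0, "fingers": 1}, {"dx": 0, "dy": 0, "dz": 0, "wx": 0, "wy": 0, "wz": 0, "fingers": 1}]'

```text
clock: 23.65
eef_pos: [534.5, -146.1, 135.0]
tool_rot: [0.064, 1.57, 0.038]
force: [-4.7, 0.6, 2.4]
width: 18.3
```

Call:
servo_tool --rows '[{"dx": 0.0012, "dy": 0, "dz": 0, "wx": 0, "wy": 0, "wz": 0, "fingers": 1}, {"dx": 0, "dy": 0, "dz": 0, "wx": 0, "wy": 0, "wz": 0, "fingers": 1}]'

```text
clock: 23.9
eef_pos: [534.5, -146.1, 134.2]
tool_rot: [0.026, 1.57, 0.0]
force: [-5.6, -0.5, 1.9]
width: 17.9
```

Call:
servo_tool --rows '[{"dx": 0.0012, "dy": 0, "dz": 0, "wx": 0, "wy": 0, "wz": 0, "fingers": 1}, {"dx": 0, "dy": 0, "dz": 0, "wx": 0, "wy": 0, "wz": 0, "fingers": 1}]'

```text
clock: 24.15
eef_pos: [536.2, -146.0, 133.3]
tool_rot: [0.063, 1.567, 0.038]
force: [1.1, -1.1, -4.5]
width: 18.3
```

```bash
python3 zz.py z2
```

```text
[ 536.22 -146.02  133.39] [ 1.4 -0.3 -5.2] 24.3
```

View pics/z2.png

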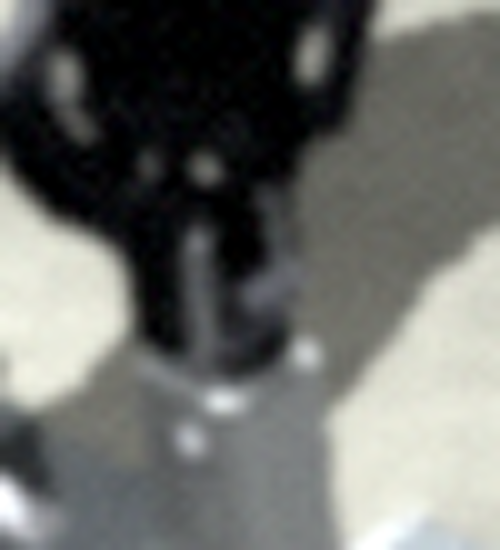

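Call:
servo_tool --rows '[{"dx": 0, "dy": 0, "dz": 0, "wx": 0, "wy": 0, "wz": 0, "fingers": 0.6}, {"dx": 0, "dy": 0, "dz": 0, "wx": 0, "wy": 0, "wz": 0, "fingers": 0.4}, {"dx": 0, "dy": 0, "dz": 0, "wx": 0, "wy": 0, "wz": 0, "fingers": 0.3}]'

```text
clock: 24.68
eef_pos: [535.2, -146.1, 133.9]
tool_rot: [-0.052, 1.569, -0.078]
force: [0.3, -0.5, 0.2]
width: 59.9
```

Call:
servo_tool --rows '[{"dx": -0.02, "dy": 0, "dz": 0, "wx": 0, "wy": 0, "wz": 0, "fingers": 0.3}, {"dx": -0.05, "dy": 0, "dz": 0, "wx": 0, "wy": 0, "wz": 0, "fingers": 0.3}, {"dx": -0.07, "dy": 0, "dz": 0, "wx": 0, "wy": 0, "wz": 0, "fingers": 0.3}, {"dx": -0.07, "dy": 0, "dz": 0, "wx": 0, "wy": 0, "wz": 0, "fingers": 0.3}, {"dx": 0, "dy": 0, "dz": 0, "wx": 0, "wy": 0, "wz": 0, "fingers": 0.3}]'

```text
clock: 25.3
eef_pos: [537.5, -146.2, 296.6]
tool_rot: [-0.182, 1.559, -0.208]
force: [0.6, -0.7, -0.0]
width: 60.0
```

Call:
servo_tool --rows '[{"dx": 0, "dy": -0.07, "dz": 0, "wx": 0, "wy": 0, "wz": 0, "fingers": 0.3}, {"dx": 0, "dy": -0.08, "dz": 0, "wx": 0, "wy": 0, "wz": 0, "fingers": 0.3}, {"dx": 0, "dy": -0.08, "dz": 0, "wx": 0, "wy": 0, "wz": 0, "fingers": 0.3}, {"dx": 0, "dy": -0.04, "dz": 0, "wx": 0, "wy": 0, "wz": 0, "fingers": 0.3}, {"dx": 0, "dy": 0, "dz": 0, "wx": 0, "wy": 0, "wz": 0, "fingers": 0.3}]'

```text
clock: 25.92
eef_pos: [527.7, -351.8, 290.0]
tool_rot: [-1.919, 1.57, -1.95]
force: [0.7, 0.8, -0.2]
width: 59.6
```

Run:
```python
from ov import *
out=[]
for n,(x0,y0) in(('scene',(235,100)),('top',(408,195))):
    im=np.mean([ctrl.get_image(n)[:,:,::-1].astype(float) for _ in range(4)],0)
    cv2.imwrite(f'pics/fin_{n}.png',im.astype(np.uint8))
    im=np.clip((im-15)*1.8,0,255).astype(np.uint8)
    a=crop(im,x0,y0,x0+50,y0+50,8);b=a.copy()
    f=np.array([535,-145.8,61.8])
    draw(b,n,x0,y0,8,sq(535.3,-145.6,126.8,-1.5,16.5),(0,0,255))
    t=np.linspace(0,6.28,24)
    draw(b,n,x0,y0,8,[f+[18.5,6*np.cos(q),45+6*np.sin(q)] for q in t],(0,255,255))
    draw(b,n,x0,y0,8,[f+[u,w,95] for u,w in((10,25),(10,-25),(-10,-25),(-10,25))],(255,255,0))
    out.append(np.hstack([a,b]))
cv2.imwrite('pics/fin.png',cv2.resize(np.vstack(out),None,fx=.75,fy=.75))
s=ctrl.read_state();print(s['eef_pos'],s['force'],s['clock'])
```

```text
[ 529.77801123 -347.38957041  291.2854487 ] [ 0.7828555  -0.16757553 -0.86718814] 26.325
```

View pics/fin.png

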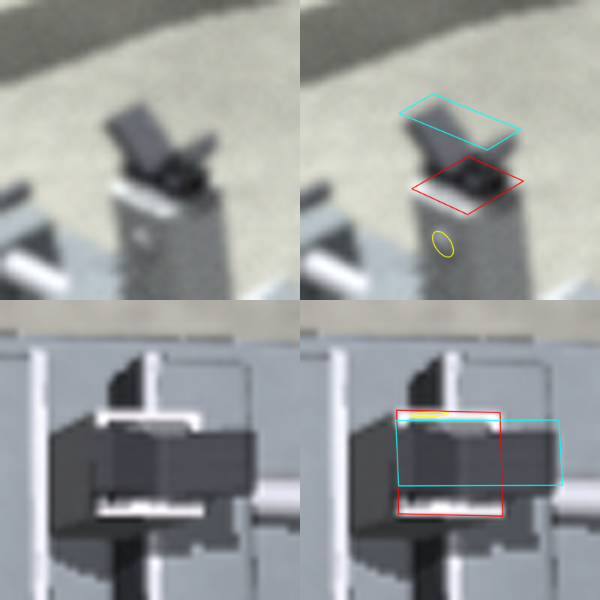

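View pics/fin_top.png

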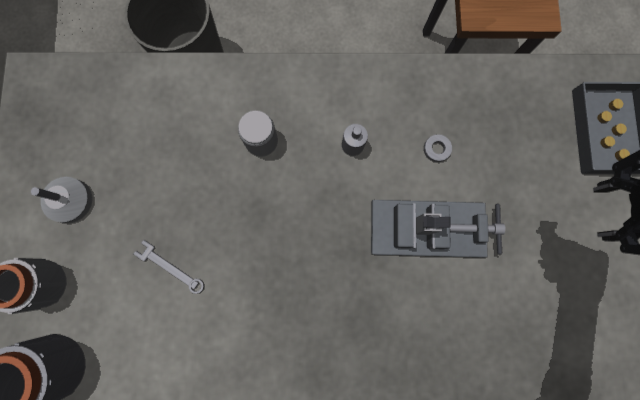

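Run:
```python
from ov import *
a=cv2.imread('pics/s0.png');b=cv2.imread('pics/fin_scene.png')
o=[np.clip((crop(i,245,120,280,155,11).astype(float)-15)*1.8,0,255) for i in(a,b)]
cv2.imwrite('pics/cmp.png',np.hstack(o))
for n in('scene','top'):
    print([(np.round(r['extent'],1),round(r['conf'],2)) for r in ctrl.search_frame('button',n)[:2]],[(np.round(r['point'],1),round(r['conf'],2)) for r in ctrl.mark_of('rest_head',n)[:2]],proj(n,[535,-146,129.8]))
```

```text
[(array([259.2, 164.9,  97.6,  68.1]), 0.5)] [(array([261.3, 129.7]), 0.63)] [262.30567717 129.19289998]
[(array([435.4, 229.1, 137. ,  56.5]), 0.21)] [(array([433.1, 223.8]), 0.9)] [433.10973267 221.6432532 ][ WARN:0@0.705] global loadsave.cpp:1063 imwrite_ Unsupported depth image for selected encoder is fallbacked to CV_8U.
```

View pics/cmp.png

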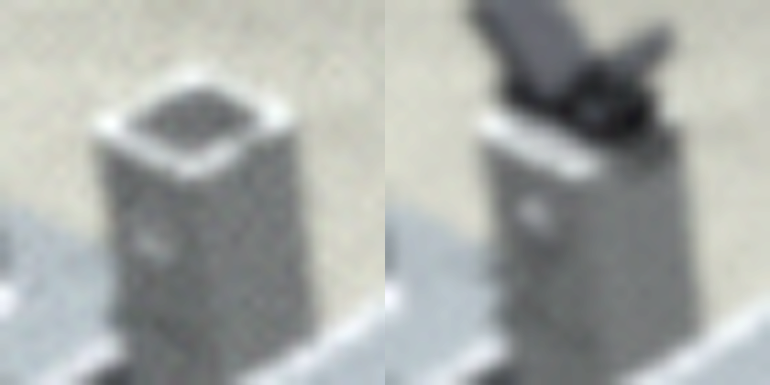

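```bash
python3 -c "
from cell import ctrl
print(ctrl.finish_job())"
```

```text
the job is handed in; nothing more can be done
None
```

The shaft rest is in the tube with its button sprung out through the hole, the gripper is off it, and I handed the job in at about 26.5 s of the 72 s. No verdict was reported.

**What I did:**
- I gripped the leg across the button, which squeezed it flush (opening about 24 mm).
- I lifted the rest, turned it to match the tube, and lowered the leg in without resistance until the fingertips met the rim at about 127 mm.
- I let go, gripped the head and pushed down in small steps at 2 to 5 N. The button popped with the foot at about 63 mm by arm position, seen as a jump in the arm's position and the push force vanishing.
- I released the rest and backed the arm away.

**Last checks:**
- **Button:** in the scene picture it shows as a bright spot with a shadow in the tube's hole, where I predicted it. The button detector could not confirm this; it only marked the whole vise.
- **Seating:** the head sits just above the rim.
- **Bystanders:** the rotor, bearing, tin and spanner look unmoved.
- **Robot:** it touches nothing and reads close to 0 N.
- **Disagreement:** the top camera shows the head about 2 mm toward −x from the ideal position. That fits a lean of about 0.03 rad within the tube's play, below the 0.08 rad limit. I did not measure the lean directly.

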